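# Film the balance weight on a freely turning washer pulley

### The job

Check the washer pulley's new bearings and its yellow balance weight: gently hand-spin the pulley by a spoke, either way round, take the fingers off and, while it coasts freely, keep the gripper straight above the yellow weight and travelling round with it for six seconds on end, pointing down with the fingertips a few centimetres off, so that the wrist camera can film the clamp. The pulley has to be turning faster than one turn in ten seconds all that time, but never faster than a turn in three seconds. Then stop the pulley softly with the fingers, without knocks, back away leaving it at rest, and leave everything else on the table alone.

Things in the scene. Friction and masses are not known exactly. Their poses are not given: they have to be found in the camera images.
- pulley (a joint): angle (rad) of the belt pulley about its vertical shaft, growing anticlockwise seen from above, unlimited; at 0 the weighted spoke points along the tub's own +x. Turns freely in its bearings: moment of inertia about 0.040 kg m2 (mass 3.4 kg, both vary by 25 percent), drag about 0.002 N m s/rad plus 0.001 N m dry friction, so it coasts for tens of seconds after a push
- weight (a point): centre of the top face of the yellow balance weight clamped on one spoke of the pulley: a block 50 mm along the spoke, 28 mm wide (flush with the sides of the spoke), 36 mm tall; this point turns with the pulley, 100 mm from the shaft axis and 194 mm above the table (10 mm above the rim); its x axis points outwards along the spoke
- axis (a point): fixed point on the pulley's shaft axis, 190 mm above the table. The pulley is a grey aluminium wheel of 284 mm diameter: rim 16 mm wide (inside radius 126 mm), from 160 to 184 mm above the table; hub of 34 mm radius, its bolt reaching 200 mm; four spokes 90 degrees apart, 28 mm wide, from 163 to 181 mm above the table
- window (a point): centre of the open window between the weighted spoke and the next spoke anticlockwise of it (there are four such windows), turning with the pulley: 85 mm from the shaft axis, 45 degrees from each spoke, 172 mm above the table (half height of the spokes). Fingers fit in here to push or stop a spoke; 35 mm or more free below this point's level
- tub: grey plastic rear half of a washing machine tub, lying back side up, fixed to the table; 516 mm diameter, its ribbed back at 104 to 115 mm above the table, in the middle a bearing boss up to 138 mm (radius 75 mm at its foot, 50 mm at its top) that carries the pulley; origin at the centre of its underside
- detergent: white detergent bottle, 90 mm diameter, 230 mm tall; a bystander, origin on the underside
- grease: bearing-grease tin with a red label, 80 mm diameter, 70 mm tall; a bystander, origin on the underside
- bearing: old steel ball bearing lying flat, 72 mm outside diameter, 17 mm thick; a bystander, origin on the underside
- bearing2: smaller old steel bearing lying flat, 62 mm outside diameter, 16 mm thick; a bystander, origin on the underside
- wrench: steel wrench lying flat, 200 mm long; a bystander

How it is judged:
By the outcome, as a careful person would: the job done as asked, in the order asked, and still so for the second after the job is handed in, with the robot touching nothing.
It also fails if it takes over 58 s, if anything falls off the work surface, if the arm or the gripper's body presses on something with over 40 N, if the wrist force passes 120 N, or if a joint passes its speed limit or range.

### The arm

A 6-joint arm with a two-finger parallel gripper is mounted at the origin on the work surface. World frame = base frame: x ahead of the robot, y to its left, z up, the work surface at z = 0. Lengths are in m, angles in rad, forces in N, time in s.
With the tool pointing down it reaches from about 0.425 to 0.95 m from the base axis. Payload 3.5 kg.
Tool frame: the origin (TCP) lies between the finger pads, 19 mm behind the fingertips; this is the grasp point; z points along the fingers, y is the line along which they close (so a half turn about z gives the same grasp; the last joint's range is limited). The gripper opens to 85 mm and grips with 20 to 120 N. Pads are 22 mm wide; open, the fingers measure 114 mm over their backs; the gripper's body (76 mm by 85 mm) begins 54 mm behind the grasp point. The pads swing forward as they close: fully open they stand 13 mm farther back than shut.
Start: joints at [-1.406, 0.286, 1.577, -0, 1.279, -0.15], TCP at [0.209, -0.642, 0.25] pointing down, gripper open.
Joint ranges: [-2.77, 2.77], [-0.9, 2.22], [0.21, 2.48], [-1.53, 4.67], [0.24, 2.81], [-2.84, 2.84]. Speed limits (rad/s): [2.79, 2.79, 3.14, 3.14, 3.14, 3.14].

### API

Orientations are given as a unit quaternion [x, y, z, w].
In Python, from plant import ctrl gives the robot as it stands.
- The arm moves only by the tool move_arm, never from a script. Its argument "plan" is a list of rows, each an object of numbers: "x", "y", "z": the shift along the tool's x, y, z in m; "yaw": the turn about the tool's z in rad; "fingers": the closure, from 0 (fully open) to 1 (shut). In form: [{"x": .., "y": .., "z": .., "yaw": .., "fingers": ..}, ...]. A call has 1 to 5 rows; each row is the pose to reach, as a shift and turn from the pose commanded when the call began, along the tool's axes at that moment; what a row does not reach only later rows make up. A row lasts 1/10 s, in which the tool goes at most 50 mm and 8.59 degrees, less where a joint would pass 70% of its speed; a pose out of reach is approached as far as the arm can. A call with a gripper value outside its range is refused whole. The fingers move at their own pace and stop on an object; "force" is the grip in N (left out, the last holds). Time passes only in rows, so rows that repeat a pose let the fingers close. It gives the time, the measured TCP pose, the force, the opening and the grip force at its end, in the units of the state.
- ctrl.get_state(): the state, without advancing time (a new reading comes with each control period).
- ctrl.read_camera(name): name is "scene" or "top" or "wrist"; returns the picture (384x512x3 uint8, red, green, blue); there is no depth.
- ctrl.camera_model(name): a dict with "intrinsics" (3x3 intrinsics, pixels), "distortion" ([k1, k2, p1, p2, k3] as OpenCV has them; the pictures are not rectified), "cam_to_world" (4x4, takes a point from camera to world coordinates); the wrist camera has in their place "tool_from_camera" (4x4, takes a point from camera to tool coordinates, whose origin is the TCP and whose axes are the flange's). Camera axes: x right, y up, looking along -z (the intrinsics and any distortion apply to the point x, -y, -z); pixel columns grow to the right and rows downward; lengths in m; the calibration is good to about 2 mm. A picture is of the moment at which its call begins: read the wrist's pose just before it. camera_model takes no time and is no camera call.
- ctrl.sign_off(): hands the job in; it is judged then, once.
The state is a dict: "time": time; "qpos": joint angles; "dq": joint speeds; "joint_efforts": joint torques, N m; "eef_pos": TCP position; "tcp_rot": TCP orientation; "contact_force": force on the tool from outside, world axes, zero at the start; "wrist_torque": the same for the moment, N m; "opening": opening from 0.0 (shut) to 1.0 (fully open); "finger_force": force on a finger pad.
Only numpy, scipy, OpenCV 4.12 (cv2) and the standard library are available. Lean on these libraries where they do the work, as an engineer would, in place of code of your own. Each camera call takes 0.05 s, during which the arm holds its last target. There are 200 camera calls.

## Working session

There is one attempt and no reset: what is moved stays moved. The work goes in short steps, Python scripts to look and compute and a tool call to move; the robot and the scene stay as the last step left them, time stands still between calls to the robot, and variables do not carry over. Pictures are saved under pics/ and viewed, at most 10 in all, crops included, and the job is handed in when it is done.

Besides the shell and the picture viewer there is one more tool, called after ">>>" as a command line: name --argument value ..., lists and objects as JSON in quotes. move_arm: Moves the arm, as the interface text tells. Its arguments: {"type":"object","properties":{"plan":{"type":"array"},"force":{"type":"number"}},"required":["plan"]}

```bash
mkdir -p pics; ls
python3 - <<'E'
from plant import ctrl
import cv2,numpy as np
s=ctrl.get_state();print(s)
a=ctrl.read_camera("scene");b=ctrl.read_camera("top")
np.save('a0.npy',a);np.save('b0.npy',b)
cv2.imwrite('pics/top0.png',b[...,::-1]);cv2.imwrite('pics/scene0.png',a[...,::-1])
for n in("scene","top","wrist"):print(n,ctrl.camera_model(n))
E
```

```text
pics
{'time': 0.0, 'qpos': array([-1.40597265e+00,  2.87172701e-01,  1.57820070e+00, -2.62128027e-05,
        1.27860597e+00, -1.49990120e-01]), 'dq': array([ 0.00186555,  0.00079904, -0.00146487,  0.00104759,  0.0008958 ,
       -0.00156894]), 'joint_efforts': array([-1.14469796e-03, -4.05980802e+01, -2.92623156e+01, -1.31072707e-04,
        5.84612731e-03,  3.29217123e-06]), 'eef_pos': array([ 0.20893174, -0.64119314,  0.24862961]), 'tcp_rot': array([ 9.87635795e-01,  1.56761323e-01, -2.13968345e-05, -1.19323412e-03]), 'contact_force': array([-1.03459461, -0.35022395,  0.88074747]), 'wrist_torque': array([-0.00813965, -0.0356668 ,  0.01994952]), 'finger_force': 0.0, 'opening': 0.998799072681386}
scene {'intrinsics': array([[363.64338438,   0.        , 252.61179869],
       [  0.        , 363.64338438, 187.95066039],
       [  0.        ,   0.        ,   1.        ]]), 'distortion': array([0.01483732, 0.        , 0.        , 0.        , 0.        ]), 'cam_to_world': array([[-0.61174408, -0.62668985,  0.48273078,  1.07389678],
       [ 0.79104874, -0.48206556,  0.376636  ,  0.4628998
[... 673 characters left out ...]
0000000e+00,  0.00000000e+00,  0.00000000e+00,
         1.00000000e+00]])}
wrist {'intrinsics': array([[283.25536113,   0.        , 255.66101935],
       [  0.        , 283.25536113, 194.4476697 ],
       [  0.        ,   0.        ,   1.        ]]), 'distortion': array([-0.01393105,  0.        ,  0.        ,  0.        ,  0.        ]), 'tool_from_camera': array([[ 2.78595106e-05,  9.50914267e-01,  3.09454448e-01,
         7.87449925e-02],
       [ 9.99999597e-01, -3.04022403e-04,  8.44194496e-04,
         3.60662020e-04],
       [ 8.96837675e-04,  3.09454299e-01, -9.50913893e-01,
        -1.24605217e-01],
       [ 0.00000000e+00,  0.00000000e+00,  0.00000000e+00,
         1.00000000e+00]])}
```

View pics/top0.png

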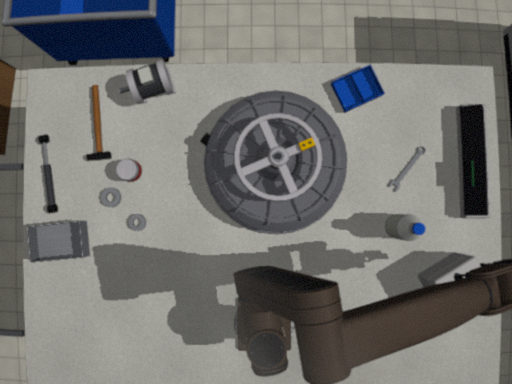

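View pics/scene0.png

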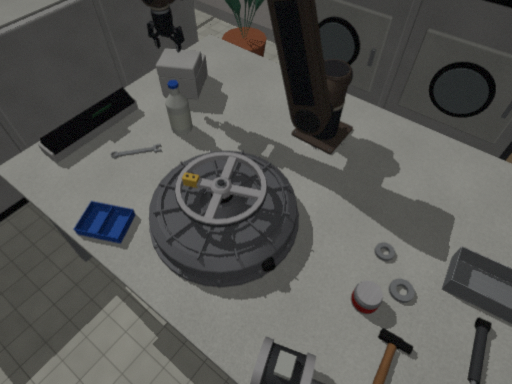

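The top view shows the pulley centred near (278,156) and the yellow weight at (307,144). The scene view has the hub near (222,185) and the weight at (190,180). Next I'll measure the weight and the rim in both views.

```bash
cat > h.py <<'E'
import numpy as np,cv2
from scipy.spatial.transform import Rotation as R
def ray(m,uv,T=None):
    p=cv2.undistortPoints(np.array([[uv]],float),m['intrinsics'],m['distortion'])[0,0]
    T=m['cam_to_world'] if T is None else T
    d=T[:3,:3]@np.array([p[0],-p[1],-1]);return T[:3,3],d/np.linalg.norm(d)
def onz(m,uv,z,T=None):
    o,d=ray(m,uv,T);return o+d*(z-o[2])/d[2]
def tri(rs):
    A=0;b=0
    for o,d in rs:
        P=np.eye(3)-np.outer(d,d);A=A+P;b=b+P@o
    p=np.linalg.solve(A,b);return p,[np.linalg.norm((np.eye(3)-np.outer(d,d))@(p-o)) for o,d in rs]
def yellow(im):
    h=cv2.cvtColor(im,cv2.COLOR_RGB2HSV)
    return cv2.inRange(h,(18,130,60),(35,255,255))
E
python3 - <<'E'
from plant import ctrl
from h import *
V={'scene':(np.load('a0.npy'),(222,187),50),'top':(np.load('b0.npy'),(278,156),50)}
rim={};w=[]
for n,(im,c,r) in V.items():
    m=ctrl.camera_model(n)
    y=yellow(im);k,l,st,ce=cv2.connectedComponentsWithStats(y)
    i=1+np.argmax(st[1:,4]);print(n,'yellow',st[i],ce[i]);w.append(ray(m,ce[i]))
    g=im.min(2);mask=((g>125)).astype(np.uint8)
    q=np.zeros_like(mask);cv2.circle(q,c,r+8,1,-1);mask|=(y>0);mask&=q
    k,l,st,ce=cv2.connectedComponentsWithStats(mask);i=1+np.argmax(st[1:,4])
    cs,_=cv2.findContours((l==i).astype(np.uint8),0,1);cc=max(cs,key=cv2.contourArea)
    hull=cv2.convexHull(cc);P=np.array([onz(m,p[0],.184) for p in hull.astype(float)])
    e=cv2.fitEllipse(hull);print('ellipse',e)
    A=np.c_[2*P[:,:2],np.ones(len(P))];x=np.linalg.lstsq(A,(P[:,:2]**2).sum(1),rcond=None)[0]
    print('circle@.184',x[:2],np.sqrt(x[2]+x[0]**2+x[1]**2), np.std(np.hypot(*(P[:,:2]-x[:2]).T)))
    rim[n]=ray(m,e[0])
    cv2.imwrite(f'pics/m_{n}.png',mask*255)
print('rim centre tri',tri(rim.values()));print('weight tri',tri(w))
E
```

```text
scene yellow [182 173  17  14 177] [190.06779661 179.35028249]
ellipse ((185.6986083984375, 169.51333618164062), (35.30839538574219, 60.537559509277344), 23.26348114013672)
circle@.184 [ 0.57235117 -0.19979657] 0.0703227809471617 0.009237878683518965
top yellow [299 137  16  14 138] [306.30434783 143.82608696]
ellipse ((277.89996337890625, 156.4948272705078), (86.53636932373047, 87.35535430908203), 107.57896423339844)
circle@.184 [ 0.57775347 -0.04536015] 0.1400499336098504 0.00040553965433063124
rim centre tri (array([ 0.60774303, -0.079463  ,  0.25727448]), [np.float64(0.05516204020120701), np.float64(0.055162040201207074)])
weight tri (array([ 0.61988318, -0.13981829,  0.17563856]), [np.float64(0.0022703058593996775), np.float64(0.0022703058593997543)])
```

Run:
```python
from plant import ctrl
from h import *
im=np.load('a0.npy');m=ctrl.camera_model('scene');mt=ctrl.camera_model('top')
g=im.min(2);print(g[185,215:230],g[155:165,222],g[210:228,222])
for th in (95,105,115):
    mask=(g>th).astype(np.uint8)|(yellow(im)>0)
    q=np.zeros_like(mask);cv2.ellipse(q,(221,187),(52,44),0,0,360,1,-1);mask&=q
    k,l,st,ce=cv2.connectedComponentsWithStats(mask);i=1+np.argmax(st[1:,4])
    cs,_=cv2.findContours((l==i).astype(np.uint8),0,1);h=cv2.convexHull(max(cs,key=cv2.contourArea))
    P=np.array([onz(m,p[0],.184) for p in h.astype(float)])
    A=np.c_[2*P[:,:2],np.ones(len(P))];x=np.linalg.lstsq(A,(P[:,:2]**2).sum(1),rcond=None)[0]
    e=cv2.fitEllipse(h);print(th,e,x[:2],np.sqrt(x[2]+x[0]**2+x[1]**2),np.std(np.hypot(*(P[:,:2]-x[:2]).T)),tri([ray(m,e[0]),ray(mt,(277.9,156.5))]))
```

```text
[106  96  91  79  63  45  43  50  52  58  62  84 114 113  91] [98 78 76 76 74 76 78 77 77 77] [ 59  58  59  60  62  61  61  62  86 112 127 126 119  96  60  34  27  62]
95 ((218.64498901367188, 182.9673309326172), (81.10159301757812, 92.83644104003906), 93.16580963134766) [ 0.57063984 -0.06401857] 0.1546446000438702 0.007784951840753546 (array([ 0.57984504, -0.04928643,  0.1863684 ]), [np.float64(0.005586887245027244), np.float64(0.005586887245027118)])
105 ((217.6194305419922, 185.0098419189453), (74.84780883789062, 94.82298278808594), 98.53804016113281) [ 0.58045662 -0.06156701] 0.14778922502470265 0.009188940026937422 (array([ 0.581875  , -0.0509204 ,  0.17676597]), [np.float64(0.006961303213063702), np.float64(0.00696130321306364)])
115 ((220.23507690429688, 187.2346649169922), (69.87468719482422, 90.17193603515625), 83.81548309326172) [ 0.58311352 -0.04678354] 0.13856203232557018 0.0006130144349444221 (array([ 0.58037232, -0.04813745,  0.16650881]), [np.float64(0.002642599248537889), np.float64(0.002642599248538011)])
```

>>> move_arm --plan '[{"z": -0.03,"yaw": 0.12,"fingers": 1},{"z": -0.08,"yaw": 0.24,"fingers": 1},{"z": -0.11,"yaw": 0.315,"fingers": 1},{"z": -0.11,"yaw": 0.315,"fingers": 1}]' --force 20

```text
validation failed for argument at $.pl...
```

The two views agree on an axis near (0.580, -0.046) at about rim height. The move call was refused, so I'll retry it with every field filled in.

>>> move_arm --plan '[{"x": 0.0,"y": 0.0,"z": -0.03,"yaw": 0.12,"fingers": 1.0},{"x": 0.0,"y": 0.0,"z": -0.08,"yaw": 0.24,"fingers": 1.0},{"x": 0.0,"y": 0.0,"z": -0.11,"yaw": 0.315,"fingers": 1.0},{"x": 0.0,"y": 0.0,"z": -0.11,"yaw": 0.315,"fingers": 1.0}]' --force 20

```text
time: 0.5
eef_pos: [0.2094, -0.6435, 0.3673]
tcp_rot: [1.0, -0.0, 0.001, 0.006]
contact_force: [0.7, -0.6, 1.3]
opening: 0.331
finger_force: 0.0
```

>>> move_arm --plan '[{"x": 0.008,"y": -0.013,"z": 0.0,"yaw": 0.0,"fingers": 1.0},{"x": 0.03,"y": -0.046,"z": 0.0,"yaw": 0.0,"fingers": 1.0},{"x": 0.055,"y": -0.084,"z": 0.0,"yaw": 0.0,"fingers": 1.0},{"x": 0.08,"y": -0.121,"z": 0.0,"yaw": 0.0,"fingers": 1.0},{"x": 0.104,"y": -0.159,"z": 0.0,"yaw": 0.0,"fingers": 1.0}]'

```text
time: 1.0
eef_pos: [0.3137, -0.4796, 0.3567]
tcp_rot: [1.0, 0.0, -0.001, -0.003]
contact_force: [1.0, -1.3, 0.7]
opening: -0.002
finger_force: 0.0
```

>>> move_arm --plan '[{"x": 0.025,"y": -0.038,"z": 0.0,"yaw": 0.0,"fingers": 1.0},{"x": 0.05,"y": -0.076,"z": 0.0,"yaw": 0.0,"fingers": 1.0},{"x": 0.075,"y": -0.114,"z": 0.0,"yaw": 0.0,"fingers": 1.0},{"x": 0.1,"y": -0.152,"z": 0.0,"yaw": 0.0,"fingers": 1.0},{"x": 0.125,"y": -0.19,"z": 0.0,"yaw": 0.0,"fingers": 1.0}]'

```text
time: 1.5
eef_pos: [0.4381, -0.2895, 0.357]
tcp_rot: [1.0, 0.0, -0.002, -0.002]
contact_force: [0.1, -0.3, -0.2]
opening: 0.003
finger_force: 0.0
```

>>> move_arm --plan '[{"x": 0.025,"y": -0.038,"z": 0.0,"yaw": 0.0,"fingers": 1.0},{"x": 0.05,"y": -0.076,"z": 0.01,"yaw": 0.0,"fingers": 1.0},{"x": 0.075,"y": -0.114,"z": 0.03,"yaw": 0.0,"fingers": 1.0},{"x": 0.1,"y": -0.152,"z": 0.05,"yaw": 0.0,"fingers": 1.0},{"x": 0.11,"y": -0.168,"z": 0.06,"yaw": 0.0,"fingers": 1.0}]'

```text
time: 2.0
eef_pos: [0.5471, -0.1199, 0.2947]
tcp_rot: [1.0, 0.002, -0.004, -0.002]
contact_force: [0.0, 0.1, 0.4]
opening: -0.001
finger_force: 0.0
```

Run:
```python
from plant import ctrl
from h import *
s=ctrl.get_state();print(s['time'],s['eef_pos'],s['tcp_rot'],s['qpos'],s['opening'])
s=ctrl.get_state()
im=ctrl.read_camera('wrist');cv2.imwrite('pics/w1.png',im[...,::-1]);np.save('w1.npy',im)
s2=ctrl.get_state();print(s2['time'],s2['eef_pos'],s2['tcp_rot'])
m=ctrl.camera_model('wrist');T=np.eye(4);T[:3,:3]=R.from_quat(s['tcp_rot']).as_matrix();T[:3,3]=s['eef_pos'];T=T@m['tool_from_camera']
y=yellow(im);k,l,st,ce=cv2.connectedComponentsWithStats(y);i=1+np.argmax(st[1:,4]);print(st[i],ce[i],onz(m,ce[i],.19,T))
mt=ctrl.camera_model('top');print(tri([ray(m,ce[i],T),ray(mt,(306.3,143.8))]))
```

```text
2.0 [ 0.54714195 -0.11993654  0.29474464] [ 0.99998901  0.00208427 -0.00357033 -0.0022105 ] [-3.97458915e-01  4.88933657e-03  1.80929015e+00  1.33171086e-03
  1.33571141e+00  1.16885326e+00] -0.0014228721069211984
2.05 [ 0.5471962  -0.11873875  0.29329462] [ 0.99998228  0.00253378 -0.00431822 -0.00322077]
[ 245   82   70   58 2154] [279.94011142 111.01253482] [ 0.61893075 -0.13835342  0.19      ]
(array([ 0.61854575, -0.13891637,  0.17403331]), [np.float64(0.0006867938424505793), np.float64(0.0006867938424505574)])
```

View pics/w1.png

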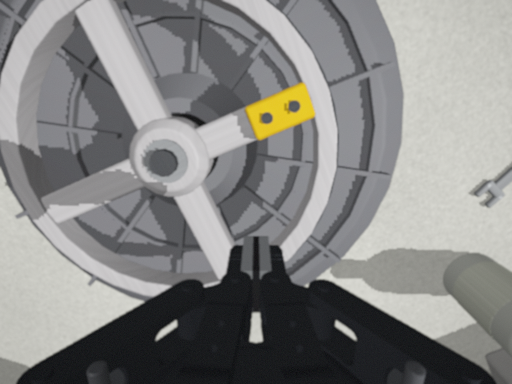

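The wrist view shows the weight at (280,111), the hub bolt near (160,160) and the fingertips at (257,240), over the window clockwise of the weighted spoke. I'll check the axis from the bolt, then prepare a row planner.

```bash
cat >> h.py <<'E'
def wT(s,m):
    T=np.eye(4);T[:3,:3]=R.from_quat(s['tcp_rot']).as_matrix();T[:3,3]=s['eef_pos'];return T@m['tool_from_camera']
E
python3 - <<'E'
from plant import ctrl
from h import *
im=np.load('w1.npy');m=ctrl.camera_model('wrist')
T=wT({'tcp_rot':[ 0.99998901,0.00208427,-0.00357033,-0.0022105 ],'eef_pos':[ 0.54714195,-0.11993654,0.29474464]},m)
g=im.min(2)
print('bolt',onz(m,(161,161),.2,T))
c=cv2.HoughCircles(cv2.medianBlur(g,3),cv2.HOUGH_GRADIENT,1,100,param1=120,param2=25,minRadius=32,maxRadius=46)
if c is not None:
  for k in c[0][:6]:print(k,onz(m,k[:2],.19,T))
# inner rim? yellow top face corners
y=yellow(im);cs,_=cv2.findContours(y,0,1);b=cv2.minAreaRect(max(cs,key=cv2.contourArea));print(b)
for p in cv2.boxPoints(b):print(onz(m,p.astype(float),.194,T))
print('centre',onz(m,b[0],.194,T))
E
```

```text
bolt [ 0.5811878  -0.04530855  0.2       ]
[170.5 158.5  43.2] [ 0.58121026 -0.04989192  0.19      ]
((280.1494140625, 111.04234313964844), (37.44750213623047, 65.24208068847656), 67.16634368896484)
[ 0.62227853 -0.10977489  0.194     ]
[ 0.64042068 -0.15440091  0.194     ]
[ 0.61582187 -0.16689649  0.194     ]
[ 0.59631632 -0.12096276  0.194     ]
centre [ 0.61904934 -0.13820541  0.194     ]
```

Run:
```python
from plant import ctrl
s=ctrl.get_state();print(s['time'],s['eef_pos'],s['tcp_rot'])
```

```text
2.05 [ 0.5471962  -0.11873875  0.29329462] [ 0.99998228  0.00253378 -0.00431822 -0.00322077]
```

>>> move_arm --plan '[{"x": 0.0,"y": 0.004,"z": 0.02,"yaw": 0.0,"fingers": 1.0},{"x": 0.0,"y": 0.004,"z": 0.05,"yaw": 0.0,"fingers": 1.0},{"x": 0.0,"y": 0.004,"z": 0.085,"yaw": 0.0,"fingers": 1.0},{"x": 0.0,"y": 0.004,"z": 0.11,"yaw": 0.0,"fingers": 1.0},{"x": 0.0,"y": 0.004,"z": 0.12,"yaw": 0.0,"fingers": 1.0}]'

```text
time: 2.55
eef_pos: [0.5447, -0.1273, 0.1748]
tcp_rot: [1.0, 0.0, -0.004, -0.002]
contact_force: [-0.5, 0.2, -0.3]
opening: -0.004
finger_force: 0.0
```

>>> move_arm --plan '[{"x": 0.0,"y": 0.0,"z": 0.0,"yaw": 0.0,"fingers": 1.0},{"x": 0.0,"y": 0.0,"z": 0.0,"yaw": 0.0,"fingers": 1.0}]'

```text
time: 2.75
eef_pos: [0.5483, -0.129, 0.1808]
tcp_rot: [1.0, -0.0, 0.0, 0.0]
contact_force: [0.3, 0.7, -0.7]
opening: 0.0
finger_force: 0.0
```

Run:
```python
from plant import ctrl
from h import *
s=ctrl.get_state();print(s)
im=ctrl.read_camera('wrist');cv2.imwrite('pics/w2.png',im[...,::-1])
```

```text
{'time': 2.75, 'qpos': array([-4.11107032e-01,  1.09327711e-01,  1.91484709e+00, -4.28400216e-05,
        1.11658236e+00,  1.15979609e+00]), 'dq': array([ 0.00093281, -0.01611103, -0.02853897, -0.00092024, -0.00248763,
       -0.00055307]), 'joint_efforts': array([ 2.09714030e-02, -3.05945170e+01, -2.62053269e+01,  1.49615335e-04,
        2.71739013e-02, -6.06565209e-04]), 'eef_pos': array([ 0.54831201, -0.12897396,  0.18077843]), 'tcp_rot': array([ 9.99999912e-01, -4.40063420e-05,  3.75254393e-04,  1.84569051e-04]), 'contact_force': array([ 0.30735695,  0.70356496, -0.70444577]), 'wrist_torque': array([0.05053409, 0.01982539, 0.00392418]), 'finger_force': 0.0, 'opening': 6.4430729931724e-05}
```

View pics/w2.png

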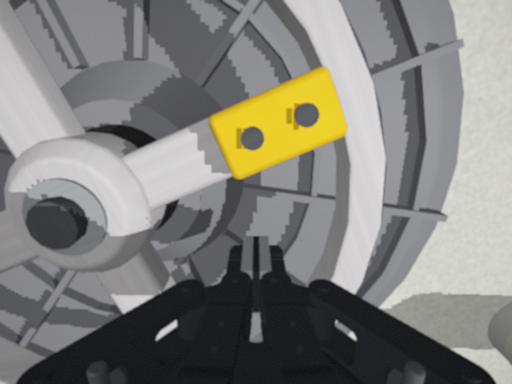

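The fingers are inside the window, clear of the spokes, and the weight sits ahead at (280,122). The settled pose matches my commanded dead reckoning. I'll generate the push rows next.

```bash
cat >> h.py <<'E'
AX=np.array([.580,-.046])
def rows(C,th,r,z):
    """rows for tool angles th about axis, radius r, height z, from commanded C; prints rows, returns new C"""
    th=np.atleast_1d(th);r=np.broadcast_to(r,th.shape);z=np.broadcast_to(z,th.shape)
    P=np.c_[AX[0]+r*np.cos(th),AX[1]+r*np.sin(th),z]
    D=(P-C)*[1,-1,-1];D=np.round(D*2000)/2000
    print('['+', '.join('{"x": %g, "y": %g, "z": %g, "yaw": 0.0, "fingers": 1.0}'%tuple(d+0.0) for d in D)+']')
    return C+D[-1]*[1,-1,-1]
E
python3 - <<'E'
from h import *
C=np.array([.548,-.129,.180])
w=[.4,.85,1.05,.95,.55]+[.2]+[.15]*4+[.18,.22,.3,.4,.5,.62,.74,.86,.98,1.1,1.22,1.34,1.46,1.58,1.65]+[1.5,1.3,1.25,1.25,1.3]
th=-1.939+np.cumsum(w)*.1
z=np.r_[.178,.175,.172,[.172]*23,.195,.223,.243,.248]
r=np.r_[.089,.088,[.087]*24,.088,.092,.096,.100]
print(th[::5],th[-1],th[24])
for i in range(0,30,5):C=rows(C,th[i:i+5],r[i:i+5],z[i:i+5]);print(C)
E
```

```text
[-1.899 -1.539 -1.461 -1.257 -0.767 -0.014] 0.49600000000000044 -0.16399999999999992
[{"x": 0.0035, "y": 0.001, "z": 0.002, "yaw": 0.0, "fingers": 1.0}, {"x": 0.011, "y": 0.0025, "z": 0.005, "yaw": 0.0, "fingers": 1.0}, {"x": 0.02, "y": 0.003, "z": 0.008, "yaw": 0.0, "fingers": 1.0}, {"x": 0.028, "y": 0.004, "z": 0.008, "yaw": 0.0, "fingers": 1.0}, {"x": 0.033, "y": 0.004, "z": 0.008, "yaw": 0.0, "fingers": 1.0}]
[ 0.581 -0.133  0.172]
[{"x": 0.002, "y": 0, "z": 0, "yaw": 0.0, "fingers": 1.0}, {"x": 0.003, "y": 0, "z": 0, "yaw": 0.0, "fingers": 1.0}, {"x": 0.0045, "y": 0, "z": 0, "yaw": 0.0, "fingers": 1.0}, {"x": 0.0055, "y": -0.0005, "z": 0, "yaw": 0.0, "fingers": 1.0}, {"x": 0.007, "y": -0.0005, "z": 0, "yaw": 0.0, "fingers": 1.0}]
[ 0.588  -0.1325  0.172 ]
[{"x": 0.0015, "y": 0, "z": 0, "yaw": 0.0, "fingers": 1.0}, {"x": 0.0035, "y": -0.0005, "z": 0, "yaw": 0.0, "fingers": 1.0}, {"x": 0.006, "y": -0.0005, "z": 0, "yaw": 0.0, "fingers": 1.0}, {"x": 0.0095, "y": -0.0015, "z": 0, "yaw": 0.0, "fingers": 1.0}, {"x": 0.0135, "y": -0.002, "z": 0, "yaw": 0.0, "fingers": 1.0}]
[ 0.6015 -0
[... 369 characters left out ...]
 0.0075, "y": -0.007, "z": 0, "yaw": 0.0, "fingers": 1.0}, {"x": 0.015, "y": -0.016, "z": 0, "yaw": 0.0, "fingers": 1.0}, {"x": 0.022, "y": -0.027, "z": 0, "yaw": 0.0, "fingers": 1.0}, {"x": 0.0275, "y": -0.0395, "z": 0, "yaw": 0.0, "fingers": 1.0}, {"x": 0.031, "y": -0.0535, "z": 0, "yaw": 0.0, "fingers": 1.0}]
[ 0.666 -0.06   0.172]
[{"x": 0.001, "y": -0.013, "z": 0, "yaw": 0.0, "fingers": 1.0}, {"x": 0.0015, "y": -0.024, "z": -0.023, "yaw": 0.0, "fingers": 1.0}, {"x": 0.0035, "y": -0.036, "z": -0.051, "yaw": 0.0, "fingers": 1.0}, {"x": 0.0035, "y": -0.0485, "z": -0.071, "yaw": 0.0, "fingers": 1.0}, {"x": 0.002, "y": -0.0615, "z": -0.076, "yaw": 0.0, "fingers": 1.0}]
[0.668  0.0015 0.248 ]
```

>>> move_arm --plan '[{"x": 0.0035,"y": 0.001,"z": 0.002,"yaw": 0.0,"fingers": 1.0},{"x": 0.011,"y": 0.0025,"z": 0.005,"yaw": 0.0,"fingers": 1.0},{"x": 0.02,"y": 0.003,"z": 0.008,"yaw": 0.0,"fingers": 1.0},{"x": 0.028,"y": 0.004,"z": 0.008,"yaw": 0.0,"fingers": 1.0},{"x": 0.033,"y": 0.004,"z": 0.008,"yaw": 0.0,"fingers": 1.0}]'

```text
time: 3.3
eef_pos: [0.5821, -0.133, 0.1719]
tcp_rot: [1.0, -0.0, 0.0, 0.0]
contact_force: [0.4, 0.4, 0.5]
opening: -0.002
finger_force: 0.0
```

>>> move_arm --plan '[{"x": 0.002,"y": 0.0,"z": 0.0,"yaw": 0.0,"fingers": 1.0},{"x": 0.003,"y": 0.0,"z": 0.0,"yaw": 0.0,"fingers": 1.0},{"x": 0.0045,"y": 0.0,"z": 0.0,"yaw": 0.0,"fingers": 1.0},{"x": 0.0055,"y": -0.0005,"z": 0.0,"yaw": 0.0,"fingers": 1.0},{"x": 0.007,"y": -0.0005,"z": 0.0,"yaw": 0.0,"fingers": 1.0}]'

```text
time: 3.8
eef_pos: [0.5881, -0.1323, 0.1721]
tcp_rot: [1.0, -0.0, 0.0, -0.0]
contact_force: [0.4, -0.3, 0.5]
opening: 0.0
finger_force: 0.0
```

>>> move_arm --plan '[{"x": 0.0015,"y": 0.0,"z": 0.0,"yaw": 0.0,"fingers": 1.0},{"x": 0.0035,"y": -0.0005,"z": 0.0,"yaw": 0.0,"fingers": 1.0},{"x": 0.006,"y": -0.0005,"z": 0.0,"yaw": 0.0,"fingers": 1.0},{"x": 0.0095,"y": -0.0015,"z": 0.0,"yaw": 0.0,"fingers": 1.0},{"x": 0.0135,"y": -0.002,"z": 0.0,"yaw": 0.0,"fingers": 1.0}]'

```text
time: 4.3
eef_pos: [0.602, -0.1303, 0.172]
tcp_rot: [1.0, -0.0, 0.0, -0.0]
contact_force: [0.3, 0.3, 0.0]
opening: 0.002
finger_force: 0.0
```

>>> move_arm --plan '[{"x": 0.0055,"y": -0.0015,"z": 0.0,"yaw": 0.0,"fingers": 1.0},{"x": 0.0115,"y": -0.004,"z": 0.0,"yaw": 0.0,"fingers": 1.0},{"x": 0.018,"y": -0.007,"z": 0.0,"yaw": 0.0,"fingers": 1.0},{"x": 0.0255,"y": -0.0115,"z": 0.0,"yaw": 0.0,"fingers": 1.0},{"x": 0.0335,"y": -0.017,"z": 0.0,"yaw": 0.0,"fingers": 1.0}]'

```text
time: 4.8
eef_pos: [0.6338, -0.1113, 0.1712]
tcp_rot: [1.0, 0.0, -0.003, -0.002]
contact_force: [-8.4, 5.4, 2.9]
opening: 0.002
finger_force: 4.2
```

>>> move_arm --plan '[{"x": 0.0075,"y": -0.007,"z": 0.0,"yaw": 0.0,"fingers": 1.0},{"x": 0.015,"y": -0.016,"z": 0.0,"yaw": 0.0,"fingers": 1.0},{"x": 0.022,"y": -0.027,"z": 0.0,"yaw": 0.0,"fingers": 1.0},{"x": 0.0275,"y": -0.0395,"z": 0.0,"yaw": 0.0,"fingers": 1.0},{"x": 0.031,"y": -0.0535,"z": 0.0,"yaw": 0.0,"fingers": 1.0}]'

```text
time: 5.3
eef_pos: [0.6668, -0.0589, 0.172]
tcp_rot: [1.0, -0.0, 0.0, 0.0]
contact_force: [-0.1, 0.2, 0.2]
opening: -0.0
finger_force: 0.0
```

>>> move_arm --plan '[{"x": 0.001,"y": -0.013,"z": 0.0,"yaw": 0.0,"fingers": 1.0},{"x": 0.0015,"y": -0.024,"z": -0.023,"yaw": 0.0,"fingers": 1.0},{"x": 0.0035,"y": -0.036,"z": -0.051,"yaw": 0.0,"fingers": 1.0},{"x": 0.0035,"y": -0.0485,"z": -0.071,"yaw": 0.0,"fingers": 1.0},{"x": 0.002,"y": -0.0615,"z": -0.076,"yaw": 0.0,"fingers": 1.0}]'

```text
time: 5.8
eef_pos: [0.6694, 0.0027, 0.2517]
tcp_rot: [1.0, 0.0, 0.003, 0.0]
contact_force: [-0.1, -0.4, 1.0]
opening: -0.002
finger_force: 0.0
```

```bash
cat >> h.py <<'E'
def look(n=1,name='wrist'):
    """append (t, angle, radius) of the weight to obs.txt"""
    from plant import ctrl
    m=ctrl.camera_model(name)
    for _ in range(n):
        s=ctrl.get_state();im=ctrl.read_camera(name)
        c=max(cv2.findContours(yellow(im),0,1)[0],key=cv2.contourArea,default=None)
        if c is None or cv2.contourArea(c)<60: print('no yellow');continue
        b=cv2.minAreaRect(c);T=wT(s,m) if name=='wrist' else m['cam_to_world']
        p=onz(m,b[0],.192,T)[:2]-AX
        print(name,s['time'],'eef',s['eef_pos'].round(4),'px',np.round(b[0]),b[1],'ang %.3f r %.3f'%(np.arctan2(p[1],p[0]),np.hypot(*p)))
        open('obs.txt','a').write('%f %f %f\n'%(s['time'],np.arctan2(p[1],p[0]),np.hypot(*p)))
E
python3 - <<'E'
from h import *
look(2)
from plant import ctrl
s=ctrl.get_state();print(s['time'],s['eef_pos'],s['contact_force'])
E
```

```text
wrist 5.8 eef [0.6694 0.0027 0.2517] px [203. 259.] (54.429527282714844, 42.61783981323242) ang 0.984 r 0.105
wrist 5.85 eef [0.6687 0.0047 0.2509] px [203. 262.] (52.32398986816406, 53.66563034057617) ang 1.011 r 0.105
5.9 [0.66816317 0.00365756 0.24896844] [ 0.12439845  0.11634419 -0.85944069]
```

Run:
```python
from h import *
look(1,'scene');look(1,'top');look(1,'scene')
from plant import ctrl
im=ctrl.read_camera('wrist');cv2.imwrite('pics/w3.png',im[...,::-1])
s=ctrl.get_state();print(s['time'],s['eef_pos'])
```

```text
scene 5.9 eef [0.6682 0.0037 0.249 ] px [235. 208.] (14.758047103881836, 11.180339813232422) ang 1.099 r 0.104
no yellow
scene 6.0 eef [0.6673 0.0021 0.2464] px [238. 206.] (15.55634880065918, 12.020814895629883) ang 1.220 r 0.104
6.1 [0.66727738 0.00138591 0.24585371]
```

View pics/w3.png

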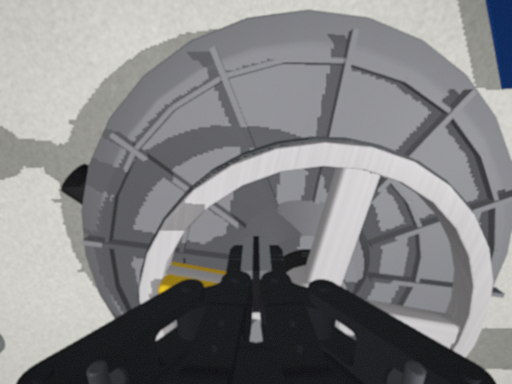

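The wrist view shows the fingers hiding most of the weight, which is yellow at (190,278), so the scene camera is the better tracker. I'll start catching up.

```bash
cat >> h.py <<'E'
def fit(k=0):
    """coasting fit w'=-.05w-.025 to scene observations: returns theta(t)"""
    o=np.loadtxt('obs.txt',ndmin=2)[k:];t,a=o[:,0],o[:,1].copy()
    t0=t[0]
    a[0]=a[0]
    for i in range(1,len(a)): # unwrap with ~1.3 rad/s guess
        g=a[i-1]+1.3*(t[i]-t[i-1]);a[i]+=2*np.pi*np.round((g-a[i])/(2*np.pi))
    f=lambda t,p:p[0]+(p[1]+.5)*(1-np.exp(-.05*(t-t0)))/.05-.5*(t-t0)
    from scipy.optimize import least_squares
    q=least_squares(lambda p:f(t,p)-a,[a[0],1.4]).x
    W=lambda t:(q[1]+.5)*np.exp(-.05*(t-t0))-.5
    print('fit res',(a-f(t,q)).round(3),'w0 %.3f wnow %.3f'%(q[1],W(t[-1])))
    return (lambda t:f(t,q)),W
E
sed -i 1,2d obs.txt
python3 - <<'E'
from h import *
C=np.array([.668,.0015,.248])
th=.49+np.cumsum([1.9,2.5,2.7,2.7,2.5])*.1
print(rows(C,th,.1,.248))
E
```

```text
[{"x": -0.01, "y": -0.0155, "z": 0, "yaw": 0.0, "fingers": 1.0}, {"x": -0.028, "y": -0.0325, "z": 0, "yaw": 0.0, "fingers": 1.0}, {"x": -0.052, "y": -0.0455, "z": 0, "yaw": 0.0, "fingers": 1.0}, {"x": -0.078, "y": -0.052, "z": 0, "yaw": 0.0, "fingers": 1.0}, {"x": -0.103, "y": -0.0515, "z": 0, "yaw": 0.0, "fingers": 1.0}]
[0.565 0.053 0.248]
```

>>> move_arm --plan '[{"x": -0.01,"y": -0.0155,"z": 0.0,"yaw": 0.0,"fingers": 1.0},{"x": -0.028,"y": -0.0325,"z": 0.0,"yaw": 0.0,"fingers": 1.0},{"x": -0.052,"y": -0.0455,"z": 0.0,"yaw": 0.0,"fingers": 1.0},{"x": -0.078,"y": -0.052,"z": 0.0,"yaw": 0.0,"fingers": 1.0},{"x": -0.103,"y": -0.0515,"z": 0.0,"yaw": 0.0,"fingers": 1.0}]'

```text
time: 6.6
eef_pos: [0.5631, 0.0546, 0.247]
tcp_rot: [1.0, 0.0, -0.001, -0.0]
contact_force: [-0.2, 0.1, -0.4]
opening: 0.0
finger_force: 0.0
```

Run:
```python
from h import *
look(1,'scene')
f,W=fit()
from plant import ctrl
t=ctrl.get_state()['time'];print(t,f(t))
C=np.array([.565,.053,.248])
a0=np.arctan2(C[1]-AX[1],C[0]-AX[0])
tt=t+.1*np.arange(1,6);g=f(tt)
gap=f(t)-a0;print('gap',gap)
th=g-gap*np.array([.85,.6,.35,.12,0])
print(np.diff(np.r_[a0,th])*10)
print(rows(C,th,.1,.248))
```

```text
scene 6.6 eef [0.5631 0.0546 0.247 ] px [254. 191.] (9.391485214233398, 17.441329956054688) ang 1.912 r 0.108
fit res [-0.001  0.001 -0.   ] w0 1.189 wnow 1.131
6.65 1.9684664851302474
gap 0.24729873032821614
[1.49376254 1.73296745 1.72491399 1.66744096 1.38743904]
[{"x": -0.0145, "y": 0.0035, "z": 0, "yaw": 0.0, "fingers": 1.0}, {"x": -0.0305, "y": 0.01, "z": 0, "yaw": 0.0, "fingers": 1.0}, {"x": -0.045, "y": 0.019, "z": 0, "yaw": 0.0, "fingers": 1.0}, {"x": -0.0575, "y": 0.03, "z": 0, "yaw": 0.0, "fingers": 1.0}, {"x": -0.0665, "y": 0.041, "z": 0, "yaw": 0.0, "fingers": 1.0}]
[0.4985 0.012  0.248 ]
```

>>> move_arm --plan '[{"x": -0.0145,"y": 0.0035,"z": 0.0,"yaw": 0.0,"fingers": 1.0},{"x": -0.0305,"y": 0.01,"z": 0.0,"yaw": 0.0,"fingers": 1.0},{"x": -0.045,"y": 0.019,"z": 0.0,"yaw": 0.0,"fingers": 1.0},{"x": -0.0575,"y": 0.03,"z": 0.0,"yaw": 0.0,"fingers": 1.0},{"x": -0.0665,"y": 0.041,"z": 0.0,"yaw": 0.0,"fingers": 1.0}]'

```text
time: 7.15
eef_pos: [0.4973, 0.0123, 0.2474]
tcp_rot: [1.0, 0.0, -0.001, -0.0]
contact_force: [1.3, -0.2, 0.7]
opening: -0.001
finger_force: 0.0
```

Run:
```python
from h import *
from plant import ctrl
m=ctrl.camera_model('scene')
print('true ~',np.arctan2(-.092,.039))
for z in (.175,.18,.186,.192):
    p=onz(m,(190.07,179.35),z)[:2]-AX;print(z,np.arctan2(p[1],p[0]),np.hypot(*p))
look(1,'scene')
f,W=fit()
s=ctrl.get_state();t=s['time'];print(t,f(t))
im=ctrl.read_camera('scene');cv2.imwrite('pics/s4.png',cv2.resize(im[130:290,150:362,::-1],None,fx=3,fy=3))
```

```text
true ~ -1.169846701428803
0.175 -1.1700298459077432 0.10452048064447396
0.18 -1.1344283494006968 0.10246174097724925
0.186 -1.0898458704416014 0.10017026330092621
0.192 -1.0432735535865576 0.09808695023168179
scene 7.15 eef [0.4973 0.0123 0.2474] px [247. 172.] (12.074766159057617, 14.310833930969238) ang 2.728 r 0.092
fit res [ 0.025  0.011 -0.081  0.045] w0 1.343 wnow 1.231
7.2 2.7443533045169803
```

View pics/s4.png

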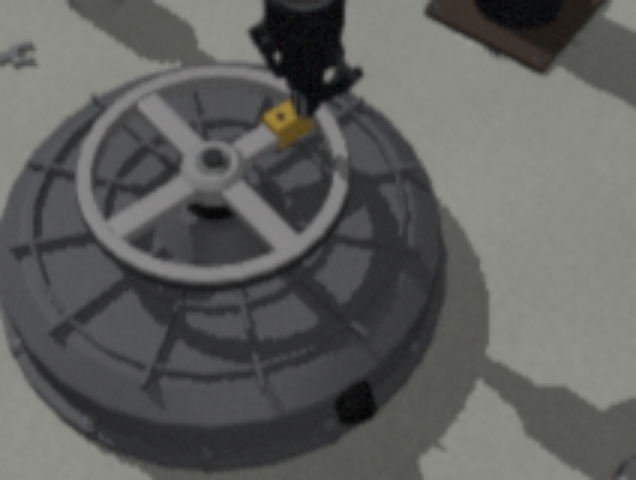

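The crop shows the gripper tip half hiding the weight from the scene camera, so the yellow centroid is biased there. I'll use the spoke pattern around the hub (a four-fold phase) to get the angle, with yellow only to settle which spoke it is.

```bash
rm obs.txt
cat >> h.py <<'E'
def project(m,P):
    T=np.linalg.inv(m['cam_to_world']);q=(T[:3,:3]@P.T).T+T[:3,3]
    q=q*[1,-1,-1];return cv2.projectPoints(q,np.zeros(3),np.zeros(3),m['intrinsics'],m['distortion'])[0][:,0]
def phase(im,m):
    N=360;a=np.arange(N)*2*np.pi/N;r=np.arange(.045,.074,.003)
    A,Rr=np.meshgrid(a,r)
    P=np.c_[(AX[0]+Rr*np.cos(A)).ravel(),(AX[1]+Rr*np.sin(A)).ravel(),np.full(A.size,.181)]
    u=project(m,P).astype(np.float32)
    g=cv2.remap(im.max(2),u[:,0].reshape(A.shape),u[:,1].reshape(A.shape),cv2.INTER_LINEAR).astype(float)
    g=np.clip(g,60,130).mean(0);F=np.sum(g*np.exp(-4j*a))
    return -np.angle(F)/4,abs(F)/N   # spoke angle mod pi/2
def look2(n=1,guess=None):
    from plant import ctrl
    m=ctrl.camera_model('scene');t=0
    for _ in range(n):
        s=ctrl.get_state();im=ctrl.read_camera('scene');np.save('sc_%.2f.npy'%s['time'],im)
        ph,c=phase(im,m);M=cv2.moments(yellow(im),True);g=guess
        if M['m00']>30:
            p=onz(m,(M['m10']/M['m00'],M['m01']/M['m00']),.178)[:2]-AX;y=np.arctan2(p[1],p[0])
        else: y=np.nan
        b=y if guess is None else guess
        th=ph+np.pi/2*np.round((b-ph)/(np.pi/2))
        print('t %.2f th %.3f contrast %.1f yellow %.3f (%d px) eef'%(s['time'],th,c,y,M['m00']),s['eef_pos'].round(4))
        open('obs.txt','a').write('%f %f\n'%(s['time'],th))
E
python3 - <<'E'
from h import *
from plant import ctrl
m=ctrl.camera_model('scene');print(phase(np.load('a0.npy'),m),-1.169+np.pi/2)
look2(2)
E
```

```text
(np.float64(0.4085099110664515), np.float64(15.66347887304091)) 0.4017963267948965
t 7.25 th 2.989 contrast 15.2 yellow 3.058 (91 px) eef [0.4976 0.0115 0.2476]
t 7.30 th 3.055 contrast 15.4 yellow 3.100 (106 px) eef [0.4983 0.0119 0.2479]
```

```bash
cat >> h.py <<'E'
def chase(C,gapw,t=None,lead=0.0,W0=None,n=5,r=.1,z=.248):
    """plan n rows closing the present gap with weights gapw"""
    from plant import ctrl
    f,W=fit();t=ctrl.get_state()['time']
    a0=np.arctan2(C[1]-AX[1],C[0]-AX[0]);gap=(f(t)-a0+np.pi)%(2*np.pi)-np.pi
    tt=t+.1*np.arange(1,n+1);th=f(tt)-gap*np.array(gapw)+lead
    print('t %.2f theta %.3f w %.3f gap %.3f speeds'%(t,f(t),W(t),gap),(np.diff(np.r_[f(t)-gap,th])*10).round(2))
    C=rows(np.array(C),th,r,z);print(C.round(4).tolist())
E
python3 - <<'E'
from h import *
chase([.4985,.012,.248],[.82,.55,.3,.1,0])
E
```

```text
fit res [ 0. -0.] w0 1.310 wnow 1.305
t 7.35 theta 3.120 w 1.301 gap 0.597 speeds [2.37 2.9  2.77 2.46 1.86]
[{"x": -0.0115, "y": 0.021, "z": 0, "yaw": 0.0, "fingers": 1.0}, {"x": -0.018, "y": 0.049, "z": 0, "yaw": 0.0, "fingers": 1.0}, {"x": -0.017, "y": 0.0765, "z": 0, "yaw": 0.0, "fingers": 1.0}, {"x": -0.0095, "y": 0.1, "z": 0, "yaw": 0.0, "fingers": 1.0}, {"x": 0, "y": 0.116, "z": 0, "yaw": 0.0, "fingers": 1.0}]
[0.4985, -0.104, 0.248]
```

>>> move_arm --plan '[{"x": -0.0115,"y": 0.021,"z": 0.0,"yaw": 0.0,"fingers": 1.0},{"x": -0.018,"y": 0.049,"z": 0.0,"yaw": 0.0,"fingers": 1.0},{"x": -0.017,"y": 0.0765,"z": 0.0,"yaw": 0.0,"fingers": 1.0},{"x": -0.0095,"y": 0.1,"z": 0.0,"yaw": 0.0,"fingers": 1.0},{"x": 0.0,"y": 0.116,"z": 0.0,"yaw": 0.0,"fingers": 1.0}]'

```text
time: 7.85
eef_pos: [0.4993, -0.105, 0.2481]
tcp_rot: [1.0, -0.001, 0.0, -0.0]
contact_force: [-0.2, -0.6, 0.2]
opening: 0.001
finger_force: 0.0
```

Run:
```python
from h import *
look2(1,3.055+1.29*.55)
chase([.4985,-.104,.248],[.6,.3,.1,0,0])
```

```text
t 7.85 th 3.733 contrast 16.2 yellow -2.518 (104 px) eef [ 0.4993 -0.105   0.2481]
fit res [-0.001  0.001 -0.   ] w0 1.263 wnow 1.211
t 7.90 theta 3.793 w 1.207 gap 0.033 speeds [1.33 1.29 1.25 1.21 1.17]
[{"x": 0.0085, "y": 0.0105, "z": 0, "yaw": 0.0, "fingers": 1.0}, {"x": 0.018, "y": 0.019, "z": 0, "yaw": 0.0, "fingers": 1.0}, {"x": 0.028, "y": 0.0265, "z": 0, "yaw": 0.0, "fingers": 1.0}, {"x": 0.0385, "y": 0.0325, "z": 0, "yaw": 0.0, "fingers": 1.0}, {"x": 0.0495, "y": 0.0365, "z": 0, "yaw": 0.0, "fingers": 1.0}]
[0.548, -0.1405, 0.248]
```

>>> move_arm --plan '[{"x": 0.0085,"y": 0.0105,"z": 0.0,"yaw": 0.0,"fingers": 1.0},{"x": 0.018,"y": 0.019,"z": 0.0,"yaw": 0.0,"fingers": 1.0},{"x": 0.028,"y": 0.0265,"z": 0.0,"yaw": 0.0,"fingers": 1.0},{"x": 0.0385,"y": 0.0325,"z": 0.0,"yaw": 0.0,"fingers": 1.0},{"x": 0.0495,"y": 0.0365,"z": 0.0,"yaw": 0.0,"fingers": 1.0}]'

```text
time: 8.4
eef_pos: [0.5492, -0.1406, 0.2479]
tcp_rot: [1.0, -0.0, -0.0, -0.0]
contact_force: [0.3, 0.3, -0.1]
opening: 0.002
finger_force: 0.0
```

```bash
cat >> h.py <<'E'
def chase2(C,gapw,n=10,r=.1,z=.248):
    from plant import ctrl
    f,W=fit();t=ctrl.get_state()['time'];C=np.array(C)
    a0=np.arctan2(C[1]-AX[1],C[0]-AX[0]);gap=(f(t)-a0+np.pi)%(2*np.pi)-np.pi
    th=f(t+.1*np.arange(1,n+1))-gap*np.r_[gapw,np.zeros(n-len(gapw))]
    print('t %.2f theta %.3f w %.3f gap %.3f'%(t,f(t),W(t),gap))
    for i in range(0,n,5):C=rows(C,th[i:i+5],r,z)
    print(C.round(4).tolist(),'next theta',f(t+.1*n))
E
python3 - <<'E'
from h import *
look2(1,3.793+.6)
chase2([.548,-.1405,.248],[.6,.3,.1])
E
```

```text
t 8.40 th 4.401 contrast 13.6 yellow -1.874 (116 px) eef [ 0.5492 -0.1406  0.2479]
fit res [ 0.001  0.002 -0.006  0.003] w0 1.276 wnow 1.176
t 8.45 theta 4.457 w 1.172 gap 0.071
[{"x": 0.014, "y": 0.004, "z": 0, "yaw": 0.0, "fingers": 1.0}, {"x": 0.0275, "y": 0.0055, "z": 0, "yaw": 0.0, "fingers": 1.0}, {"x": 0.0405, "y": 0.005, "z": 0, "yaw": 0.0, "fingers": 1.0}, {"x": 0.0525, "y": 0.0035, "z": 0, "yaw": 0.0, "fingers": 1.0}, {"x": 0.0635, "y": 0.0005, "z": 0, "yaw": 0.0, "fingers": 1.0}]
[{"x": 0.0105, "y": -0.004, "z": 0, "yaw": 0.0, "fingers": 1.0}, {"x": 0.0205, "y": -0.0095, "z": 0, "yaw": 0.0, "fingers": 1.0}, {"x": 0.0295, "y": -0.016, "z": 0, "yaw": 0.0, "fingers": 1.0}, {"x": 0.038, "y": -0.023, "z": 0, "yaw": 0.0, "fingers": 1.0}, {"x": 0.0455, "y": -0.031, "z": 0, "yaw": 0.0, "fingers": 1.0}]
[0.657, -0.11, 0.248] next theta 5.588062904167481
```

>>> move_arm --plan '[{"x": 0.014,"y": 0.004,"z": 0.0,"yaw": 0.0,"fingers": 1.0},{"x": 0.0275,"y": 0.0055,"z": 0.0,"yaw": 0.0,"fingers": 1.0},{"x": 0.0405,"y": 0.005,"z": 0.0,"yaw": 0.0,"fingers": 1.0},{"x": 0.0525,"y": 0.0035,"z": 0.0,"yaw": 0.0,"fingers": 1.0},{"x": 0.0635,"y": 0.0005,"z": 0.0,"yaw": 0.0,"fingers": 1.0}]'

```text
time: 8.95
eef_pos: [0.6124, -0.1406, 0.2479]
tcp_rot: [1.0, -0.0, -0.0, -0.0]
contact_force: [-0.3, 0.2, 0.5]
opening: 0.001
finger_force: 0.0
```

>>> move_arm --plan '[{"x": 0.0105,"y": -0.004,"z": 0.0,"yaw": 0.0,"fingers": 1.0},{"x": 0.0205,"y": -0.0095,"z": 0.0,"yaw": 0.0,"fingers": 1.0},{"x": 0.0295,"y": -0.016,"z": 0.0,"yaw": 0.0,"fingers": 1.0},{"x": 0.038,"y": -0.023,"z": 0.0,"yaw": 0.0,"fingers": 1.0},{"x": 0.0455,"y": -0.031,"z": 0.0,"yaw": 0.0,"fingers": 1.0}]'

```text
time: 9.45
eef_pos: [0.6578, -0.1092, 0.248]
tcp_rot: [1.0, -0.0, -0.0, -0.0]
contact_force: [0.1, 0.7, 0.0]
opening: 0.003
finger_force: 0.0
```

Run:
```python
from h import *
look2(1,5.588)
chase2([.657,-.11,.248],[.6,.3,.1])
```

```text
t 9.45 th 5.564 contrast 15.5 yellow -0.689 (189 px) eef [ 0.6578 -0.1092  0.248 ]
fit res [-0.003 -0.    -0.003  0.011 -0.005] w0 1.265 wnow 1.081
t 9.50 theta 5.624 w 1.077 gap 0.034
[{"x": 0.007, "y": -0.01, "z": 0, "yaw": 0.0, "fingers": 1.0}, {"x": 0.013, "y": -0.02, "z": 0, "yaw": 0.0, "fingers": 1.0}, {"x": 0.017, "y": -0.0305, "z": 0, "yaw": 0.0, "fingers": 1.0}, {"x": 0.0205, "y": -0.0405, "z": 0, "yaw": 0.0, "fingers": 1.0}, {"x": 0.022, "y": -0.051, "z": 0, "yaw": 0.0, "fingers": 1.0}]
[{"x": 0.001, "y": -0.0105, "z": 0, "yaw": 0.0, "fingers": 1.0}, {"x": 0.0005, "y": -0.0205, "z": 0, "yaw": 0.0, "fingers": 1.0}, {"x": -0.0005, "y": -0.0305, "z": 0, "yaw": 0.0, "fingers": 1.0}, {"x": -0.003, "y": -0.0405, "z": 0, "yaw": 0.0, "fingers": 1.0}, {"x": -0.006, "y": -0.05, "z": 0, "yaw": 0.0, "fingers": 1.0}]
[0.673, -0.009, 0.248] next theta 6.662083636373865
```

>>> move_arm --plan '[{"x": 0.007,"y": -0.01,"z": 0.0,"yaw": 0.0,"fingers": 1.0},{"x": 0.013,"y": -0.02,"z": 0.0,"yaw": 0.0,"fingers": 1.0},{"x": 0.017,"y": -0.0305,"z": 0.0,"yaw": 0.0,"fingers": 1.0},{"x": 0.0205,"y": -0.0405,"z": 0.0,"yaw": 0.0,"fingers": 1.0},{"x": 0.022,"y": -0.051,"z": 0.0,"yaw": 0.0,"fingers": 1.0}]'

```text
time: 10.0
eef_pos: [0.6794, -0.0579, 0.248]
tcp_rot: [1.0, -0.0, 0.0, -0.0]
contact_force: [-0.5, -0.0, 0.3]
opening: 0.002
finger_force: 0.0
```

>>> move_arm --plan '[{"x": 0.001,"y": -0.0105,"z": 0.0,"yaw": 0.0,"fingers": 1.0},{"x": 0.0005,"y": -0.0205,"z": 0.0,"yaw": 0.0,"fingers": 1.0},{"x": -0.0005,"y": -0.0305,"z": 0.0,"yaw": 0.0,"fingers": 1.0},{"x": -0.003,"y": -0.0405,"z": 0.0,"yaw": 0.0,"fingers": 1.0},{"x": -0.006,"y": -0.05,"z": 0.0,"yaw": 0.0,"fingers": 1.0}]'

```text
time: 10.5
eef_pos: [0.6728, -0.0081, 0.248]
tcp_rot: [1.0, -0.0, -0.0, -0.0]
contact_force: [-0.6, 0.2, 0.3]
opening: 0.002
finger_force: 0.0
```

Run:
```python
from h import *
look2(1,6.662)
chase2([.673,-.009,.248],[.6,.3,.1])
```

```text
t 10.50 th 6.680 contrast 11.2 yellow 0.349 (138 px) eef [ 0.6728 -0.0081  0.248 ]
fit res [-0.     0.002 -0.003  0.009 -0.013  0.006] w0 1.270 wnow 1.004
t 10.55 theta 6.724 w 1.001 gap 0.062
[{"x": -0.0055, "y": -0.011, "z": 0, "yaw": 0.0, "fingers": 1.0}, {"x": -0.0115, "y": -0.021, "z": 0, "yaw": 0.0, "fingers": 1.0}, {"x": -0.0185, "y": -0.03, "z": 0, "yaw": 0.0, "fingers": 1.0}, {"x": -0.026, "y": -0.037, "z": 0, "yaw": 0.0, "fingers": 1.0}, {"x": -0.0335, "y": -0.0435, "z": 0, "yaw": 0.0, "fingers": 1.0}]
[{"x": -0.008, "y": -0.005, "z": 0, "yaw": 0.0, "fingers": 1.0}, {"x": -0.016, "y": -0.0095, "z": 0, "yaw": 0.0, "fingers": 1.0}, {"x": -0.025, "y": -0.0135, "z": 0, "yaw": 0.0, "fingers": 1.0}, {"x": -0.034, "y": -0.016, "z": 0, "yaw": 0.0, "fingers": 1.0}, {"x": -0.043, "y": -0.018, "z": 0, "yaw": 0.0, "fingers": 1.0}]
[0.5965, 0.0525, 0.248] next theta 7.687514633210357
```

>>> move_arm --plan '[{"x": -0.0055,"y": -0.011,"z": 0.0,"yaw": 0.0,"fingers": 1.0},{"x": -0.0115,"y": -0.021,"z": 0.0,"yaw": 0.0,"fingers": 1.0},{"x": -0.0185,"y": -0.03,"z": 0.0,"yaw": 0.0,"fingers": 1.0},{"x": -0.026,"y": -0.037,"z": 0.0,"yaw": 0.0,"fingers": 1.0},{"x": -0.0335,"y": -0.0435,"z": 0.0,"yaw": 0.0,"fingers": 1.0}]'

```text
time: 11.05
eef_pos: [0.6389, 0.0353, 0.2481]
tcp_rot: [1.0, -0.0, -0.0, 0.0]
contact_force: [0.1, 0.6, 0.6]
opening: 0.002
finger_force: 0.0
```

>>> move_arm --plan '[{"x": -0.008,"y": -0.005,"z": 0.0,"yaw": 0.0,"fingers": 1.0},{"x": -0.016,"y": -0.0095,"z": 0.0,"yaw": 0.0,"fingers": 1.0},{"x": -0.025,"y": -0.0135,"z": 0.0,"yaw": 0.0,"fingers": 1.0},{"x": -0.034,"y": -0.016,"z": 0.0,"yaw": 0.0,"fingers": 1.0},{"x": -0.043,"y": -0.018,"z": 0.0,"yaw": 0.0,"fingers": 1.0}]'

```text
time: 11.55
eef_pos: [0.5959, 0.0527, 0.248]
tcp_rot: [1.0, -0.0, 0.0, 0.0]
contact_force: [-0.2, 0.8, -0.3]
opening: -0.003
finger_force: 0.0
```

Run:
```python
from h import *
look2(1,7.6875)
chase2([.5965,.0525,.248],[.6,.3,.1])
```

```text
t 11.55 th 7.666 contrast 12.0 yellow 1.355 (168 px) eef [0.5959 0.0527 0.248 ]
fit res [-0.003 -0.001 -0.004  0.01  -0.007  0.015 -0.01 ] w0 1.266 wnow 0.924
t 11.60 theta 7.722 w 0.921 gap 0.034
[{"x": -0.0105, "y": -0.0015, "z": 0, "yaw": 0.0, "fingers": 1.0}, {"x": -0.0205, "y": -0.0015, "z": 0, "yaw": 0.0, "fingers": 1.0}, {"x": -0.03, "y": -0.0005, "z": 0, "yaw": 0.0, "fingers": 1.0}, {"x": -0.0395, "y": 0.001, "z": 0, "yaw": 0.0, "fingers": 1.0}, {"x": -0.048, "y": 0.0035, "z": 0, "yaw": 0.0, "fingers": 1.0}]
[{"x": -0.008, "y": 0.003, "z": 0, "yaw": 0.0, "fingers": 1.0}, {"x": -0.016, "y": 0.007, "z": 0, "yaw": 0.0, "fingers": 1.0}, {"x": -0.0235, "y": 0.0115, "z": 0, "yaw": 0.0, "fingers": 1.0}, {"x": -0.0305, "y": 0.0165, "z": 0, "yaw": 0.0, "fingers": 1.0}, {"x": -0.037, "y": 0.022, "z": 0, "yaw": 0.0, "fingers": 1.0}]
[0.5115, 0.027, 0.248] next theta 8.607669169699111
```

>>> move_arm --plan '[{"x": -0.0105,"y": -0.0015,"z": 0.0,"yaw": 0.0,"fingers": 1.0},{"x": -0.0205,"y": -0.0015,"z": 0.0,"yaw": 0.0,"fingers": 1.0},{"x": -0.03,"y": -0.0005,"z": 0.0,"yaw": 0.0,"fingers": 1.0},{"x": -0.0395,"y": 0.001,"z": 0.0,"yaw": 0.0,"fingers": 1.0},{"x": -0.048,"y": 0.0035,"z": 0.0,"yaw": 0.0,"fingers": 1.0}]'

```text
time: 12.1
eef_pos: [0.5478, 0.049, 0.248]
tcp_rot: [1.0, -0.0, -0.0, 0.0]
contact_force: [0.0, 1.2, 0.3]
opening: -0.002
finger_force: 0.0
```

>>> move_arm --plan '[{"x": -0.008,"y": 0.003,"z": 0.0,"yaw": 0.0,"fingers": 1.0},{"x": -0.016,"y": 0.007,"z": 0.0,"yaw": 0.0,"fingers": 1.0},{"x": -0.0235,"y": 0.0115,"z": 0.0,"yaw": 0.0,"fingers": 1.0},{"x": -0.0305,"y": 0.0165,"z": 0.0,"yaw": 0.0,"fingers": 1.0},{"x": -0.037,"y": 0.022,"z": 0.0,"yaw": 0.0,"fingers": 1.0}]'

```text
time: 12.6
eef_pos: [0.5111, 0.0266, 0.2481]
tcp_rot: [1.0, -0.0, 0.0, 0.0]
contact_force: [-0.1, -0.7, -0.7]
opening: 0.0
finger_force: 0.0
```

Run:
```python
from h import *
look2(1,8.607)
chase2([.5115,.027,.248],[.6,.3,.1])
```

```text
t 12.60 th 8.549 contrast 16.2 yellow 2.283 (174 px) eef [0.5111 0.0266 0.2481]
fit res [-0.01  -0.007 -0.006  0.012  0.001  0.03   0.012 -0.031] w0 1.259 wnow 0.846
t 12.65 theta 8.622 w 0.843 gap 0.015
[{"x": -0.006, "y": 0.0065, "z": 0, "yaw": 0.0, "fingers": 1.0}, {"x": -0.0115, "y": 0.0135, "z": 0, "yaw": 0.0, "fingers": 1.0}, {"x": -0.0165, "y": 0.0205, "z": 0, "yaw": 0.0, "fingers": 1.0}, {"x": -0.0205, "y": 0.0275, "z": 0, "yaw": 0.0, "fingers": 1.0}, {"x": -0.024, "y": 0.035, "z": 0, "yaw": 0.0, "fingers": 1.0}]
[{"x": -0.003, "y": 0.0075, "z": 0, "yaw": 0.0, "fingers": 1.0}, {"x": -0.005, "y": 0.0155, "z": 0, "yaw": 0.0, "fingers": 1.0}, {"x": -0.0065, "y": 0.023, "z": 0, "yaw": 0.0, "fingers": 1.0}, {"x": -0.0075, "y": 0.031, "z": 0, "yaw": 0.0, "fingers": 1.0}, {"x": -0.0075, "y": 0.0385, "z": 0, "yaw": 0.0, "fingers": 1.0}]
[0.48, -0.0465, 0.248] next theta 9.432091294983604
```

```bash
cat >> h.py <<'E'
def fit(k=0):
    """coasting fit with a free drag scale"""
    from scipy.optimize import least_squares
    o=np.loadtxt('obs.txt');t,a=o[:,0],o[:,1];t0=t[0]
    f=lambda t,p:p[0]+(p[1]+.5)*(1-np.exp(-p[2]*(t-t0)))/p[2]-.5*(t-t0)
    q=least_squares(lambda p:f(t,p)-a,[a[0],1.3,.05]).x
    W=lambda t:(q[1]+.5)*np.exp(-q[2]*(t-t0))-.5
    print('fit',(a-f(t,q)).round(3),q.round(3));return (lambda t:f(t,q)),W
E
python3 - <<'E'
from h import *
chase2([.5115,.027,.248],[.6,.3,.1])
f,W=fit();print([ (t,round(W(t),3)) for t in (13,13.5,14,14.5)])
E
```

```text
fit [ 0.004  0.005 -0.007  0.001 -0.018  0.015  0.01  -0.009] [2.986 1.287 0.057]
t 12.65 theta 8.599 w 0.816 gap -0.008
[{"x": -0.0055, "y": 0.0055, "z": 0, "yaw": 0.0, "fingers": 1.0}, {"x": -0.0105, "y": 0.0115, "z": 0, "yaw": 0.0, "fingers": 1.0}, {"x": -0.015, "y": 0.018, "z": 0, "yaw": 0.0, "fingers": 1.0}, {"x": -0.019, "y": 0.0245, "z": 0, "yaw": 0.0, "fingers": 1.0}, {"x": -0.0225, "y": 0.0315, "z": 0, "yaw": 0.0, "fingers": 1.0}]
[{"x": -0.003, "y": 0.0075, "z": 0, "yaw": 0.0, "fingers": 1.0}, {"x": -0.0055, "y": 0.0145, "z": 0, "yaw": 0.0, "fingers": 1.0}, {"x": -0.007, "y": 0.022, "z": 0, "yaw": 0.0, "fingers": 1.0}, {"x": -0.0085, "y": 0.0295, "z": 0, "yaw": 0.0, "fingers": 1.0}, {"x": -0.009, "y": 0.037, "z": 0, "yaw": 0.0, "fingers": 1.0}]
[0.48, -0.0415, 0.248] next theta 9.37897451851521
fit [ 0.004  0.005 -0.007  0.001 -0.018  0.015  0.01  -0.009] [2.986 1.287 0.057]
[(13, np.float64(0.79)), (13.5, np.float64(0.754)), (14, np.float64(0.719)), (14.5, np.float64(0.685))]
```

>>> move_arm --plan '[{"x": -0.0055,"y": 0.0055,"z": 0.0,"yaw": 0.0,"fingers": 1.0},{"x": -0.0105,"y": 0.0115,"z": 0.0,"yaw": 0.0,"fingers": 1.0},{"x": -0.015,"y": 0.018,"z": 0.0,"yaw": 0.0,"fingers": 1.0},{"x": -0.019,"y": 0.0245,"z": 0.0,"yaw": 0.0,"fingers": 1.0},{"x": -0.0225,"y": 0.0315,"z": 0.0,"yaw": 0.0,"fingers": 1.0}]'

```text
time: 13.15
eef_pos: [0.4888, -0.005, 0.248]
tcp_rot: [1.0, -0.0, 0.0, 0.0]
contact_force: [0.3, 0.0, 0.2]
opening: -0.005
finger_force: 0.0
```

>>> move_arm --plan '[{"x": -0.003,"y": 0.0075,"z": 0.0,"yaw": 0.0,"fingers": 1.0},{"x": -0.0055,"y": 0.0145,"z": 0.0,"yaw": 0.0,"fingers": 1.0},{"x": -0.007,"y": 0.022,"z": 0.0,"yaw": 0.0,"fingers": 1.0},{"x": -0.0085,"y": 0.0295,"z": 0.0,"yaw": 0.0,"fingers": 1.0},{"x": -0.009,"y": 0.037,"z": 0.0,"yaw": 0.0,"fingers": 1.0}]'

```text
time: 13.65
eef_pos: [0.4801, -0.042, 0.248]
tcp_rot: [1.0, -0.0, 0.0, 0.0]
contact_force: [0.8, -0.6, 0.5]
opening: -0.002
finger_force: 0.0
```

Run:
```python
from h import *
look2(1,9.379)
chase2([.48,-.0415,.248],[.6,.3,.1])
```

```text
t 13.65 th 9.384 contrast 15.4 yellow 3.106 (140 px) eef [ 0.4801 -0.042   0.248 ]
fit [ 0.003  0.004 -0.007  0.001 -0.017  0.015  0.01  -0.011  0.001] [2.986 1.286 0.056]
t 13.70 theta 9.420 w 0.742 gap 0.040
[{"x": 0, "y": 0.009, "z": 0, "yaw": 0.0, "fingers": 1.0}, {"x": 0.001, "y": 0.0175, "z": 0, "yaw": 0.0, "fingers": 1.0}, {"x": 0.002, "y": 0.0255, "z": 0, "yaw": 0.0, "fingers": 1.0}, {"x": 0.004, "y": 0.0325, "z": 0, "yaw": 0.0, "fingers": 1.0}, {"x": 0.0065, "y": 0.0395, "z": 0, "yaw": 0.0, "fingers": 1.0}]
[{"x": 0.0025, "y": 0.0065, "z": 0, "yaw": 0.0, "fingers": 1.0}, {"x": 0.0055, "y": 0.0125, "z": 0, "yaw": 0.0, "fingers": 1.0}, {"x": 0.009, "y": 0.0185, "z": 0, "yaw": 0.0, "fingers": 1.0}, {"x": 0.013, "y": 0.0245, "z": 0, "yaw": 0.0, "fingers": 1.0}, {"x": 0.017, "y": 0.0295, "z": 0, "yaw": 0.0, "fingers": 1.0}]
[0.5035, -0.1105, 0.248] next theta 10.12719910507167
```

>>> move_arm --plan '[{"x": 0.0,"y": 0.009,"z": 0.0,"yaw": 0.0,"fingers": 1.0},{"x": 0.001,"y": 0.0175,"z": 0.0,"yaw": 0.0,"fingers": 1.0},{"x": 0.002,"y": 0.0255,"z": 0.0,"yaw": 0.0,"fingers": 1.0},{"x": 0.004,"y": 0.0325,"z": 0.0,"yaw": 0.0,"fingers": 1.0},{"x": 0.0065,"y": 0.0395,"z": 0.0,"yaw": 0.0,"fingers": 1.0}]'

```text
time: 14.2
eef_pos: [0.4868, -0.0815, 0.248]
tcp_rot: [1.0, -0.0, 0.0, -0.0]
contact_force: [0.4, -0.3, 0.5]
opening: -0.006
finger_force: 0.0
```

>>> move_arm --plan '[{"x": 0.0025,"y": 0.0065,"z": 0.0,"yaw": 0.0,"fingers": 1.0},{"x": 0.0055,"y": 0.0125,"z": 0.0,"yaw": 0.0,"fingers": 1.0},{"x": 0.009,"y": 0.0185,"z": 0.0,"yaw": 0.0,"fingers": 1.0},{"x": 0.013,"y": 0.0245,"z": 0.0,"yaw": 0.0,"fingers": 1.0},{"x": 0.017,"y": 0.0295,"z": 0.0,"yaw": 0.0,"fingers": 1.0}]'

```text
time: 14.7
eef_pos: [0.504, -0.1108, 0.248]
tcp_rot: [1.0, -0.0, 0.0, -0.0]
contact_force: [-0.0, 0.1, 0.4]
opening: -0.001
finger_force: 0.0
```

Run:
```python
from h import *
look2(1,10.127)
from plant import ctrl
f,W=fit();t=ctrl.get_state()['time'];print(t,f(t),W(t))
C=np.array([.5035,-.1105,.248]);a0=np.arctan2(C[1]-AX[1],C[0]-AX[0])+4*np.pi;print('tool',a0)
# go ahead of the weight by .785 while lowering only after clearing, 3 calls
n=15;tt=t+.1*np.arange(1,n+1)
k=np.r_[.06,.2,.38,.56,.70,.77,[.785]*9]
z=np.r_[[.248]*6,.238,.220,.200,.184,.175,[.172]*4]
r=np.r_[.1,.098,.095,.092,.089,[.087]*10]
th=f(tt)+k;print((np.diff(np.r_[a0,th])*10).round(2))
for i in range(0,n,5):C=rows(C,th[i:i+5],r[i:i+5],z[i:i+5])
print(C.tolist(),th[-1],W(tt[-1]))
```

```text
t 14.70 th 10.112 contrast 15.8 yellow -2.419 (106 px) eef [ 0.504  -0.1108  0.248 ]
fit [ 0.005  0.006 -0.007  0.    -0.019  0.013  0.01  -0.009  0.007 -0.005] [2.985 1.289 0.057]
14.75 10.150658403240826 0.6663163200747921
tool 10.125274330717104
[1.52 2.06 2.45 2.44 2.04 1.33 0.77 0.62 0.61 0.6  0.6  0.59 0.59 0.58
 0.57]
[{"x": 0.0105, "y": 0.011, "z": 0, "yaw": 0.0, "fingers": 1.0}, {"x": 0.0285, "y": 0.021, "z": 0, "yaw": 0.0, "fingers": 1.0}, {"x": 0.0515, "y": 0.027, "z": 0, "yaw": 0.0, "fingers": 1.0}, {"x": 0.0745, "y": 0.0275, "z": 0, "yaw": 0.0, "fingers": 1.0}, {"x": 0.0925, "y": 0.023, "z": 0, "yaw": 0.0, "fingers": 1.0}]
[{"x": 0.011, "y": -0.0045, "z": 0, "yaw": 0.0, "fingers": 1.0}, {"x": 0.017, "y": -0.007, "z": 0.01, "yaw": 0.0, "fingers": 1.0}, {"x": 0.022, "y": -0.009, "z": 0.028, "yaw": 0.0, "fingers": 1.0}, {"x": 0.0265, "y": -0.0115, "z": 0.048, "yaw": 0.0, "fingers": 1.0}, {"x": 0.031, "y": -0.0145, "z": 0.064, "yaw": 0.0, "fingers": 1.0}]
[{"x": 0.0045, "y": -0.003, "z": 0.009, "yaw": 0.0, "fingers": 1.0}, {"x": 0.0085, "y": -0.006, "z": 0.012, "yaw": 0.0, "fingers": 1.0}, {"x": 0.0125, "y": -0.0095, "z": 0.012, "yaw": 0.0, "fingers": 1.0}, {"x": 0.016, "y": -0.013, "z": 0.012, "yaw": 0.0, "fingers": 1.0}, {"x": 0.0195, "y": -0.0165, "z": 0.012, "yaw": 0.0, "fingers": 1.0}]
[0.6465, -0.10250000000000001, 0.172] 11.86239843763706 0.5707000254892538
```

>>> move_arm --plan '[{"x": 0.0105,"y": 0.011,"z": 0.0,"yaw": 0.0,"fingers": 1.0},{"x": 0.0285,"y": 0.021,"z": 0.0,"yaw": 0.0,"fingers": 1.0},{"x": 0.0515,"y": 0.027,"z": 0.0,"yaw": 0.0,"fingers": 1.0},{"x": 0.0745,"y": 0.0275,"z": 0.0,"yaw": 0.0,"fingers": 1.0},{"x": 0.0925,"y": 0.023,"z": 0.0,"yaw": 0.0,"fingers": 1.0}]'

```text
time: 15.25
eef_pos: [0.5978, -0.1346, 0.2478]
tcp_rot: [1.0, -0.001, 0.0, 0.0]
contact_force: [0.0, -0.6, 0.2]
opening: -0.001
finger_force: 0.0
```

>>> move_arm --plan '[{"x": 0.011,"y": -0.0045,"z": 0.0,"yaw": 0.0,"fingers": 1.0},{"x": 0.017,"y": -0.007,"z": 0.01,"yaw": 0.0,"fingers": 1.0},{"x": 0.022,"y": -0.009,"z": 0.028,"yaw": 0.0,"fingers": 1.0},{"x": 0.0265,"y": -0.0115,"z": 0.048,"yaw": 0.0,"fingers": 1.0},{"x": 0.031,"y": -0.0145,"z": 0.064,"yaw": 0.0,"fingers": 1.0}]'

```text
time: 15.75
eef_pos: [0.626, -0.1184, 0.1809]
tcp_rot: [1.0, -0.0, -0.002, -0.001]
contact_force: [-0.4, 0.1, 0.1]
opening: -0.004
finger_force: 0.0
```

Run:
```python
from h import *
look2(1,10.15+.62)
from plant import ctrl
f,W=fit();t=ctrl.get_state()['time'];print(t,f(t),W(t))
C=np.array([.627,-.119,.184]);a0=np.arctan2(C[1]-AX[1],C[0]-AX[0])+4*np.pi;print('tool-weight',a0-f(t))
# relative speed profile (tool minus pulley)
rel=np.r_[0,-.1,-.2,-.25,-.25,-.25,-.2,-.2,-.15,-.12]
n=len(rel);tt=t+.1*np.arange(1,n+1)
th=f(tt)+(a0-f(t))+np.cumsum(rel)*.1
z=np.r_[.176,[.172]*(n-1)]
for i in range(0,n,5):C=rows(C,th[i:i+5],.087,z[i:i+5])
print(C.tolist(),th[-1]-f(tt[-1]),th[-1],W(tt[-1]))
```

```text
t 15.75 th 10.790 contrast 10.8 yellow -1.820 (68 px) eef [ 0.626  -0.1184  0.1809]
fit [ 0.004  0.005 -0.007  0.001 -0.018  0.014  0.01  -0.009  0.006 -0.007
  0.002] [2.985 1.288 0.057]
15.8 10.818118607198693 0.599915232956062
tool-weight 0.7494852016112237
[{"x": 0.0045, "y": -0.003, "z": 0.008, "yaw": 0.0, "fingers": 1.0}, {"x": 0.008, "y": -0.0055, "z": 0.012, "yaw": 0.0, "fingers": 1.0}, {"x": 0.0105, "y": -0.0075, "z": 0.012, "yaw": 0.0, "fingers": 1.0}, {"x": 0.0125, "y": -0.0095, "z": 0.012, "yaw": 0.0, "fingers": 1.0}, {"x": 0.0145, "y": -0.0115, "z": 0.012, "yaw": 0.0, "fingers": 1.0}]
[{"x": 0.002, "y": -0.002, "z": 0, "yaw": 0.0, "fingers": 1.0}, {"x": 0.004, "y": -0.004, "z": 0, "yaw": 0.0, "fingers": 1.0}, {"x": 0.006, "y": -0.0065, "z": 0, "yaw": 0.0, "fingers": 1.0}, {"x": 0.008, "y": -0.0095, "z": 0, "yaw": 0.0, "fingers": 1.0}, {"x": 0.01, "y": -0.0125, "z": 0, "yaw": 0.0, "fingers": 1.0}]
[0.6515, -0.095, 0.172] 0.5774852016112231 11.964858623418735 0.5391695383884327
```

>>> move_arm --plan '[{"x": 0.0045,"y": -0.003,"z": 0.008,"yaw": 0.0,"fingers": 1.0},{"x": 0.008,"y": -0.0055,"z": 0.012,"yaw": 0.0,"fingers": 1.0},{"x": 0.0105,"y": -0.0075,"z": 0.012,"yaw": 0.0,"fingers": 1.0},{"x": 0.0125,"y": -0.0095,"z": 0.012,"yaw": 0.0,"fingers": 1.0},{"x": 0.0145,"y": -0.0115,"z": 0.012,"yaw": 0.0,"fingers": 1.0}]'

```text
time: 16.3
eef_pos: [0.6423, -0.1074, 0.1731]
tcp_rot: [1.0, -0.0, 0.001, 0.0]
contact_force: [0.7, 0.5, -0.1]
opening: -0.001
finger_force: 0.0
```

>>> move_arm --plan '[{"x": 0.002,"y": -0.002,"z": 0.0,"yaw": 0.0,"fingers": 1.0},{"x": 0.004,"y": -0.004,"z": 0.0,"yaw": 0.0,"fingers": 1.0},{"x": 0.006,"y": -0.0065,"z": 0.0,"yaw": 0.0,"fingers": 1.0},{"x": 0.008,"y": -0.0095,"z": 0.0,"yaw": 0.0,"fingers": 1.0},{"x": 0.01,"y": -0.0125,"z": 0.0,"yaw": 0.0,"fingers": 1.0}]'

```text
time: 16.8
eef_pos: [0.6518, -0.0947, 0.172]
tcp_rot: [1.0, -0.0, -0.0, -0.0]
contact_force: [1.0, -0.3, -0.2]
opening: 0.001
finger_force: 0.0
```

Run:
```python
from h import *
look2(1,11.39)
from plant import ctrl
f,W=fit();t=ctrl.get_state()['time'];print(t,f(t),W(t))
C=np.array([.6515,-.095,.172]);a0=np.arctan2(C[1]-AX[1],C[0]-AX[0])+4*np.pi;print('tool-weight',a0-f(t))
rel=-np.r_[.1,.15,.15,.15,.15,.13,.1,.1,.08,.08,.08,.08,.08,.08,.08]
n=len(rel);tt=t+.1*np.arange(1,n+1)
th=f(tt)+(a0-f(t))+np.cumsum(rel)*.1
for i in range(0,n,5):C=rows(C,th[i:i+5],.087,.172);print(C.tolist(),th[i+4]-f(tt[i+4]))
print(th[-1],W(tt[-1]))
```

```text
t 16.80 th 11.376 contrast 14.2 yellow nan (0 px) eef [ 0.6518 -0.0947  0.172 ]
fit [ 0.005  0.006 -0.007  0.    -0.02   0.013  0.009 -0.009  0.007 -0.005
  0.007 -0.005] [2.985 1.289 0.057]
16.85 11.408073694396645 0.5342242201993592
tool-weight 0.5574950153969152
[{"x": 0.0025, "y": -0.003, "z": 0, "yaw": 0.0, "fingers": 1.0}, {"x": 0.004, "y": -0.006, "z": 0, "yaw": 0.0, "fingers": 1.0}, {"x": 0.0055, "y": -0.0085, "z": 0, "yaw": 0.0, "fingers": 1.0}, {"x": 0.007, "y": -0.0115, "z": 0, "yaw": 0.0, "fingers": 1.0}, {"x": 0.0085, "y": -0.014, "z": 0, "yaw": 0.0, "fingers": 1.0}]
[0.6599999999999999, -0.081, 0.172] 0.48749501539691487
[{"x": 0.001, "y": -0.003, "z": 0, "yaw": 0.0, "fingers": 1.0}, {"x": 0.002, "y": -0.0065, "z": 0, "yaw": 0.0, "fingers": 1.0}, {"x": 0.003, "y": -0.0095, "z": 0, "yaw": 0.0, "fingers": 1.0}, {"x": 0.004, "y": -0.013, "z": 0, "yaw": 0.0, "fingers": 1.0}, {"x": 0.005, "y": -0.0165, "z": 0, "yaw": 0.0, "fingers": 1.0}]
[0.6649999999999999, -0.0645, 0.172] 0.4384950153969154
[{"x": 0.0005, "y": -0.0035, "z": 0, "yaw": 0.0, "fingers": 1.0}, {"x": 0.001, "y": -0.0065, "z": 0, "yaw": 0.0, "fingers": 1.0}, {"x": 0.0015, "y": -0.01, "z": 0, "yaw": 0.0, "fingers": 1.0}, {"x": 0.002, "y": -0.0135, "z": 0, "yaw": 0.0, "fingers": 1.0}, {"x": 0.002, "y": -0.0165, "z": 0, "yaw": 0.0, "fingers": 1.0}]
[0.6669999999999999, -0.048, 0.172] 0.39849501539691445
12.54332273353226 0.44932630840992427
```

>>> move_arm --plan '[{"x": 0.0025,"y": -0.003,"z": 0.0,"yaw": 0.0,"fingers": 1.0},{"x": 0.004,"y": -0.006,"z": 0.0,"yaw": 0.0,"fingers": 1.0},{"x": 0.0055,"y": -0.0085,"z": 0.0,"yaw": 0.0,"fingers": 1.0},{"x": 0.007,"y": -0.0115,"z": 0.0,"yaw": 0.0,"fingers": 1.0},{"x": 0.0085,"y": -0.014,"z": 0.0,"yaw": 0.0,"fingers": 1.0}]'

```text
time: 17.35
eef_pos: [0.6602, -0.0806, 0.172]
tcp_rot: [1.0, -0.0, -0.0, -0.0]
contact_force: [-0.6, 0.4, -0.5]
opening: -0.001
finger_force: 0.0
```

>>> move_arm --plan '[{"x": 0.001,"y": -0.003,"z": 0.0,"yaw": 0.0,"fingers": 1.0},{"x": 0.002,"y": -0.0065,"z": 0.0,"yaw": 0.0,"fingers": 1.0},{"x": 0.003,"y": -0.0095,"z": 0.0,"yaw": 0.0,"fingers": 1.0},{"x": 0.004,"y": -0.013,"z": 0.0,"yaw": 0.0,"fingers": 1.0},{"x": 0.005,"y": -0.0165,"z": 0.0,"yaw": 0.0,"fingers": 1.0}]'

```text
time: 17.85
eef_pos: [0.6652, -0.0641, 0.172]
tcp_rot: [1.0, -0.0, -0.0, -0.0]
contact_force: [-0.6, 0.2, -0.9]
opening: -0.0
finger_force: 0.0
```

>>> move_arm --plan '[{"x": 0.0005,"y": -0.0035,"z": 0.0,"yaw": 0.0,"fingers": 1.0},{"x": 0.001,"y": -0.0065,"z": 0.0,"yaw": 0.0,"fingers": 1.0},{"x": 0.0015,"y": -0.01,"z": 0.0,"yaw": 0.0,"fingers": 1.0},{"x": 0.002,"y": -0.0135,"z": 0.0,"yaw": 0.0,"fingers": 1.0},{"x": 0.002,"y": -0.0165,"z": 0.0,"yaw": 0.0,"fingers": 1.0}]'

```text
time: 18.35
eef_pos: [0.6673, -0.0476, 0.1721]
tcp_rot: [1.0, -0.0, 0.0, 0.0]
contact_force: [0.2, -0.0, 0.6]
opening: 0.0
finger_force: 0.2
```

Run:
```python
from h import *
look2(1,12.12)
from plant import ctrl
f,W=fit();s=ctrl.get_state();t=s['time'];print(t,f(t),W(t),s['contact_force'])
C=np.array([.667,-.048,.172]);a0=np.arctan2(C[1]-AX[1],C[0]-AX[0])+4*np.pi;print('tool-weight',a0-f(t))
w=np.r_[.35,.34,.33,.32,.31,.30,.29,.28,.27,.26,.25,.24,.23,.22,.21]
th=a0+np.cumsum(w)*.1;tt=t+.1*np.arange(1,16)
print((th-f(tt)).round(3),W(tt[-1]))
for i in range(0,15,5):C=rows(C,th[i:i+5],.087,.172);print(C.tolist())
```

```text
t 18.35 th 12.100 contrast 11.6 yellow -0.452 (79 px) eef [ 0.6673 -0.0476  0.1721]
fit [ 0.009  0.009 -0.007 -0.002 -0.024  0.007  0.004 -0.012  0.007 -0.001
  0.016  0.011 -0.019] [2.981 1.295 0.058]
18.4 12.140520909139763 0.43949919530121406 [-0.1720543   2.57796564  1.70142248]
tool-weight 0.4028652477779566
[0.394 0.385 0.375 0.365 0.355 0.344 0.332 0.32  0.308 0.295 0.282 0.268
 0.253 0.239 0.223] 0.36112104105667686
[{"x": 0, "y": -0.003, "z": 0, "yaw": 0.0, "fingers": 1.0}, {"x": 0, "y": -0.006, "z": 0, "yaw": 0.0, "fingers": 1.0}, {"x": -0.0005, "y": -0.009, "z": 0, "yaw": 0.0, "fingers": 1.0}, {"x": -0.0005, "y": -0.0115, "z": 0, "yaw": 0.0, "fingers": 1.0}, {"x": -0.001, "y": -0.0145, "z": 0, "yaw": 0.0, "fingers": 1.0}]
[0.666, -0.0335, 0.172]
[{"x": -0.0005, "y": -0.0025, "z": 0, "yaw": 0.0, "fingers": 1.0}, {"x": -0.001, "y": -0.005, "z": 0, "yaw": 0.0, "fingers": 1.0}, {"x": -0.0015, "y": -0.0075, "z": 0, "yaw": 0.0, "fingers": 1.0}, {"x": -0.002, "y": -0.0095, "z": 0, "yaw": 0.0, "fingers": 1.0}, {"x": -0.0025, "y": -0.0115, "z": 0, "yaw": 0.0, "fingers": 1.0}]
[0.6635000000000001, -0.022000000000000002, 0.172]
[{"x": -0.0005, "y": -0.0025, "z": 0, "yaw": 0.0, "fingers": 1.0}, {"x": -0.001, "y": -0.0045, "z": 0, "yaw": 0.0, "fingers": 1.0}, {"x": -0.002, "y": -0.006, "z": 0, "yaw": 0.0, "fingers": 1.0}, {"x": -0.0025, "y": -0.008, "z": 0, "yaw": 0.0, "fingers": 1.0}, {"x": -0.0035, "y": -0.0095, "z": 0, "yaw": 0.0, "fingers": 1.0}]
[0.6600000000000001, -0.012500000000000002, 0.172]
```

Contact has begun: the finger force is non-zero and the weight angle now lags the coasting fit. I'll slow the fingers smoothly from here.

>>> move_arm --plan '[{"x": 0.0,"y": -0.003,"z": 0.0,"yaw": 0.0,"fingers": 1.0},{"x": 0.0,"y": -0.0055,"z": 0.0,"yaw": 0.0,"fingers": 1.0},{"x": 0.0,"y": -0.008,"z": 0.0,"yaw": 0.0,"fingers": 1.0},{"x": -0.0005,"y": -0.01,"z": 0.0,"yaw": 0.0,"fingers": 1.0},{"x": -0.0005,"y": -0.012,"z": 0.0,"yaw": 0.0,"fingers": 1.0}]'

```text
time: 18.9
eef_pos: [0.6665, -0.0358, 0.1719]
tcp_rot: [1.0, -0.0, -0.0, 0.0]
contact_force: [-0.6, 0.1, -0.7]
opening: -0.001
finger_force: 0.0
```

Run:
```python
from h import *
look2(2,12.27)
from plant import ctrl
s=ctrl.get_state();print(s['time'],s['eef_pos'],s['contact_force'],s['finger_force'])
a=np.arctan2(s['eef_pos'][1]-AX[1],s['eef_pos'][0]-AX[0])+4*np.pi;print('tool',a)
```

```text
t 18.90 th 12.104 contrast 8.9 yellow -0.375 (123 px) eef [ 0.6665 -0.0358  0.1719]
t 18.95 th 12.106 contrast 9.0 yellow -0.383 (114 px) eef [ 0.6666 -0.0355  0.172 ]
19.0 [ 0.66657623 -0.03566288  0.17198084] [ 0.1406306  0.1237124 -0.4326408] 0.0
tool 12.68520708544735
```

>>> move_arm --plan '[{"x": 0.0,"y": 0.0,"z": 0.0,"yaw": 0.0,"fingers": 1.0},{"x": 0.0,"y": 0.0,"z": 0.0,"yaw": 0.0,"fingers": 1.0},{"x": 0.0,"y": 0.0,"z": 0.0,"yaw": 0.0,"fingers": 1.0},{"x": 0.0,"y": 0.0,"z": 0.0,"yaw": 0.0,"fingers": 1.0},{"x": 0.0,"y": 0.0,"z": 0.0,"yaw": 0.0,"fingers": 1.0}]'

```text
time: 19.5
eef_pos: [0.6667, -0.036, 0.1721]
tcp_rot: [1.0, -0.0, 0.0, 0.0]
contact_force: [0.3, 0.8, 0.6]
opening: -0.002
finger_force: 0.0
```

Run:
```python
from h import *
look2(2,12.1)
from plant import ctrl
m=ctrl.camera_model('wrist');s=ctrl.get_state();im=ctrl.read_camera('wrist')
np.save('w5.npy',im);M=cv2.moments(yellow(im),True);print(s['time'],M['m00'],M['m10']/max(M['m00'],1),M['m01']/max(M['m00'],1))
```

```text
t 19.50 th 12.125 contrast 8.9 yellow -0.364 (113 px) eef [ 0.6667 -0.036   0.1721]
t 19.55 th 12.125 contrast 8.9 yellow -0.384 (104 px) eef [ 0.6666 -0.036   0.172 ]
19.6 6585.0 357.53682611996965 255.88504176157934
```

>>> move_arm --plan '[{"x": 0.0,"y": 0.0,"z": 0.0,"yaw": 0.0,"fingers": 1.0},{"x": 0.0,"y": 0.0,"z": 0.0,"yaw": 0.0,"fingers": 1.0},{"x": 0.0,"y": 0.0,"z": 0.0,"yaw": 0.0,"fingers": 1.0},{"x": 0.0,"y": 0.0,"z": 0.0,"yaw": 0.0,"fingers": 1.0},{"x": 0.0,"y": 0.0,"z": 0.0,"yaw": 0.0,"fingers": 1.0}]'

```text
time: 20.15
eef_pos: [0.6666, -0.0359, 0.172]
tcp_rot: [1.0, -0.0, -0.0, 0.0]
contact_force: [0.1, 1.3, 0.2]
opening: 0.002
finger_force: 0.0
```

```bash
cat >> h.py <<'E'
def wy():
    from plant import ctrl
    s=ctrl.get_state();im=ctrl.read_camera('wrist');M=cv2.moments(yellow(im),True)
    print(s['time'],s['eef_pos'].round(4),M['m00'],M['m10']/max(M['m00'],1),M['m01']/max(M['m00'],1));return im
E
python3 - <<'E'
from h import *
wy();im=wy();cv2.imwrite('pics/w6.png',im[...,::-1])
E
```

```text
20.15 [ 0.6666 -0.0359  0.172 ] 6247.0 359.0435408996318 254.9028333600128
20.2 [ 0.6667 -0.0359  0.172 ] 5680.0 362.1987676056338 257.01109154929577
```

View pics/w6.png

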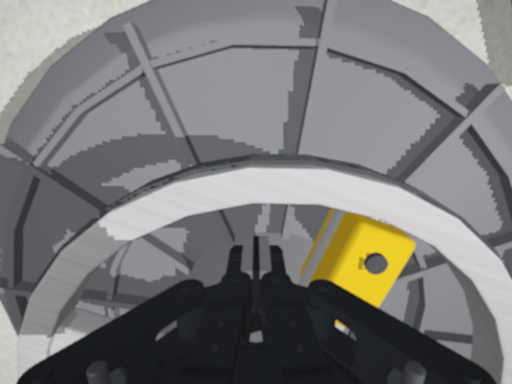

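The wrist view shows the weight at (365,257), well clear of the fingertips, apparently at rest. I'll measure any creep by registering the patch around the weight across 0.6 s.

```bash
cat >> h.py <<'E'
def reg(a,b,y0=200,y1=300,x0=315,x1=425):
    g=[cv2.GaussianBlur(i[...,0],(5,5),0)[y0:y1,x0:x1] for i in (a,b)]
    c,Wm=cv2.findTransformECC(g[0],g[1],np.eye(2,3,dtype=np.float32),cv2.MOTION_EUCLIDEAN)
    k=Wm@[(x1-x0)/2,(y1-y0)/2,1]-[(x1-x0)/2,(y1-y0)/2];print('ecc %.4f shift'%c,k.round(2),'rot',round(float(np.arctan2(Wm[1,0],Wm[0,0])),4))
E
python3 - <<'E'
from h import *
a=np.load('w5.npy');b=cv2.imread('pics/w6.png')[...,::-1].copy();reg(a,b);np.save('w6.npy',b)
E
```

```text
ecc 0.9915 shift [-0.98 -0.43] rot -0.0054
```

>>> move_arm --plan '[{"x": 0.0,"y": 0.0,"z": 0.0,"yaw": 0.0,"fingers": 1.0},{"x": 0.0,"y": 0.0,"z": 0.0,"yaw": 0.0,"fingers": 1.0},{"x": 0.0,"y": 0.0,"z": 0.0,"yaw": 0.0,"fingers": 1.0},{"x": 0.0,"y": 0.0,"z": 0.0,"yaw": 0.0,"fingers": 1.0},{"x": 0.0,"y": 0.0,"z": 0.0,"yaw": 0.0,"fingers": 1.0}]'

```text
time: 20.75
eef_pos: [0.6666, -0.0359, 0.172]
tcp_rot: [1.0, -0.0, -0.0, 0.0]
contact_force: [-0.5, 0.5, -0.1]
opening: 0.001
finger_force: 0.0
```

Run:
```python
from h import *
c=wy();reg(np.load('w6.npy'),c)
reg(np.load('w5.npy'),c)
```

```text
20.75 [ 0.6666 -0.0359  0.172 ] 6580.0 356.6170212765957 255.54148936170213
ecc 0.9975 shift [-0.01 -0.02] rot -0.0
ecc 0.9936 shift [-0.99 -0.46] rot -0.0054
```

The pulley is at rest, with zero shift over 0.55 s, and the fingers are clear of it. I'll lift straight out.

>>> move_arm --plan '[{"x": 0.0,"y": 0.0,"z": -0.008,"yaw": 0.0,"fingers": 1.0},{"x": 0.0,"y": 0.0,"z": -0.025,"yaw": 0.0,"fingers": 1.0},{"x": 0.0,"y": 0.0,"z": -0.05,"yaw": 0.0,"fingers": 1.0},{"x": 0.0,"y": 0.0,"z": -0.08,"yaw": 0.0,"fingers": 1.0},{"x": 0.0,"y": 0.0,"z": -0.11,"yaw": 0.0,"fingers": 1.0}]'

```text
time: 21.3
eef_pos: [0.6668, -0.0359, 0.2849]
tcp_rot: [1.0, -0.0, 0.001, 0.0]
contact_force: [0.7, -0.2, 0.8]
opening: -0.0
finger_force: 0.0
```

>>> move_arm --plan '[{"x": 0.0,"y": 0.0,"z": -0.03,"yaw": 0.0,"fingers": 1.0},{"x": 0.0,"y": 0.0,"z": -0.05,"yaw": 0.0,"fingers": 1.0},{"x": 0.0,"y": 0.0,"z": -0.06,"yaw": 0.0,"fingers": 1.0},{"x": 0.0,"y": 0.0,"z": -0.06,"yaw": 0.0,"fingers": 1.0},{"x": 0.0,"y": 0.0,"z": -0.06,"yaw": 0.0,"fingers": 1.0}]'

```text
time: 21.8
eef_pos: [0.6663, -0.0358, 0.3414]
tcp_rot: [1.0, -0.0, -0.001, -0.0]
contact_force: [0.3, 0.1, -0.6]
opening: 0.001
finger_force: 0.0
```

Run:
```python
from h import *
im=wy();np.save('w7.npy',im);look2(1,12.12)
```

```text
21.8 [ 0.6663 -0.0358  0.3414] 1342.0 299.9217585692995 176.2645305514158
t 21.85 th 12.203 contrast 15.1 yellow -0.355 (194 px) eef [ 0.6661 -0.0358  0.3404]
```

>>> move_arm --plan '[{"x": 0.0,"y": 0.0,"z": 0.0,"yaw": 0.0,"fingers": 1.0},{"x": 0.0,"y": 0.0,"z": 0.0,"yaw": 0.0,"fingers": 1.0},{"x": 0.0,"y": 0.0,"z": 0.0,"yaw": 0.0,"fingers": 1.0},{"x": 0.0,"y": 0.0,"z": 0.0,"yaw": 0.0,"fingers": 1.0},{"x": 0.0,"y": 0.0,"z": 0.0,"yaw": 0.0,"fingers": 1.0}]'

```text
time: 22.4
eef_pos: [0.6667, -0.0359, 0.342]
tcp_rot: [1.0, -0.0, -0.0, -0.0]
contact_force: [-0.7, -0.3, -0.5]
opening: -0.005
finger_force: 0.0
```

Run:
```python
from h import *
b=wy();look2(1,12.12)
a=np.load('w7.npy');c=max(cv2.findContours(yellow(b),0,1)[0],key=cv2.contourArea);x,y,w,h=cv2.boundingRect(c);print(x,y,w,h)
reg(a,b,max(y-10,0),min(y+h+10,300),x-10,x+w+10)
```

```text
22.4 [ 0.6667 -0.0359  0.342 ] 1325.0 299.7645283018868 176.61207547169812
t 22.45 th 12.205 contrast 15.1 yellow -0.354 (195 px) eef [ 0.6667 -0.0359  0.3421]
279 151 44 53
ecc 0.9862 shift [-0.28  0.38] rot -0.0008
```

The pulley is at rest: its angle held at 12.203 to 12.205 over 0.6 s. The gripper is clear above it, so I'm handing in.

```bash
python3 -c "
from plant import ctrl
print(ctrl.sign_off())"
```

```text
the job is handed in; nothing more can be done
None
```

I handed the job in after 22.5 s: the gripper stayed above the weight for about 6.9 s while the pulley coasted down from about 1.2 to 0.67 rad/s, the pulley was stopped by finger contact and left at rest with the gripper clear, but the push (about 10 N) and the stop were each more of a nudge than a smooth ramp.

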